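# Find the tired plunger valve and clip-tag it

## Robot

A 6-joint arm with a two-finger parallel gripper is mounted at the origin on the work surface. World frame = base frame: x ahead of the robot, y to its left, z up, the work surface at z = 0. Lengths are in mm, angles in rad, forces in N, time in s.
With the tool pointing down it reaches from about 350 to 875 mm from the base axis. Payload 4.2 kg.
Tool frame: the origin (TCP) lies midway between the tips of the shut fingers; the grasp point (between the pads) lies 19 mm behind it; z points along the fingers, y is the direction in which the jaws open and shut (so a half turn about z gives the same grasp; the last joint's range is limited). The gripper opens to 85 mm and grips with 20 to 120 N. Pads are 22 mm wide; open, the fingers measure 114 mm over their backs; the gripper's body (76 mm by 85 mm) begins 54 mm behind the grasp point. The pads swing forward as they close: fully open they stand 13 mm farther back than shut.
Start: joints at [-0.888, 0.385, 0.008, 0, -1.194, -0.259], TCP at [257.029, -569.68, 231.312] pointing down, gripper open.
Joint ranges: [-3.14, 3.14], [-1.21, 2.06], [-1.07, 1.41], [-3.16, 2.05], [-2.99, -0.16], [-3.1, 3.1]. Speed limits (rad/s): [2.79, 2.79, 3.14, 3.14, 3.14, 3.14].

## Interface

Orientations are given as a unit quaternion [x, y, z, w].
In Python, from bench import arm, eyes, nets gives the robot as it stands.
- The arm moves only by the tool jog_arm, never from a script. Its argument "rows" is a list of rows, each a list of 3 entries, a list of its own where there are three numbers: the shift along the tool's x, y, z in cm, then the turn, a rotation vector about the tool's x, y, z in degrees, then the finger opening in cm, from 0 to 8.54. In form: [[[x, y, z], [ax, ay, az], jaw], ...]. A call has 1 to 10 rows; each row shifts and turns the commanded pose from where the row before left it, along the tool's axes as they then stand; what a row does not reach is not made up. A row lasts 1/8 s, in which the tool goes at most 62.5 mm and 10.7 degrees, less where a joint would pass 70% of its speed; a pose out of reach is approached as far as the arm can. A call with a gripper value outside its range is refused whole. The fingers move at their own pace and stop on an object; the grip force is fixed at half the most. Time passes only in rows, so rows that do not move let the fingers close. It gives the time, the measured TCP pose, the force and the opening at its end, in the units of the state.
- arm.read_state(): the state, without advancing time (a new reading comes with each control period).
- eyes.get_image(name): name is "side" or "top" or "wrist"; returns the picture (480x640x3 uint8, red, green, blue); there is no depth.
- eyes.camera_model(name): a dict with "K" (3x3 intrinsics, pixels), "rvec" (rotation vector, rad) and "tvec" (3), from world to camera coordinates, as OpenCV has them. Camera axes: x right, y down, z forward; pixel columns grow to the right and rows downward; lengths in mm; the calibration is good to about 2 mm. A picture is of the moment at which its call begins: read the wrist's pose just before it. camera_model takes no time and is no camera call; for the wrist camera it gives the pose at the moment of the call.
- arm.job_done(): hands the job in, once; it reports no verdict.
Trained networks look in the newest picture that a camera, given by its name, has taken for a name from the list of things; names that differ only in an ending like _2 or _b are one class to them, and where a whole thing is asked for, a point or a joint stands for the part that bears it (a point fixed in the world has none). Each returns a list of dicts, best first, with "conf" (0 to 1); they miss things now and then, are a little off and sometimes report something else, mostly with a low value. They report only what shows in the picture. A call takes as long as a camera call. They do not tell look-alikes from the thing itself.
- nets.boxes_of(camera, name): "position" ([column, row] as shares, 0 to 1, of the picture: columns of its width, rows of its height, amid what is visible of it).
The state is a dict: "clock": time; "joints": joint angles; "joint_vel": joint speeds; "joint_efforts": joint torques, N m; "position": TCP position; "ee_rot": TCP orientation; "contact_force": force on the tool from outside, world axes, zero at the start; "wrist_torque": the same for the moment, N m; "gripper_width": finger opening in mm.
Only numpy, scipy, OpenCV 4.12 (cv2) and the standard library are available. Lean on these libraries where they do the work, as an engineer would, in place of code of your own. Each camera call takes 0.05 s, during which the arm holds its last target.

## Task

One of the four sprung sampling valves has a tired spring: working from the robot's left to its right, pinch each one firmly end to end so that its button goes in, and compare which gives the most under the same squeeze. Then take the red clip by its handles off its stand and clip it upright and square onto the middle of the top edge of that valve's white tag plate, and let go. Do not drop the clip, and leave the other things on the table where they are.

Things in the scene. Friction and masses are not known exactly. Their poses are not given: they have to be found in the camera images.
- port_1: Round blue pad, 92 mm across and 6 mm thick, fixed to the table: service place 1 of 4, counted from the robot's left (+y) to its right. Origin: centre of its underside. It carries one of the four test valves, any of the four.
- port_2: Round blue pad, 92 mm across and 6 mm thick, fixed to the table: service place 2 of 4, counted from the robot's left (+y) to its right. Origin: centre of its underside. It carries one of the four test valves, any of the four.
- port_3: Round blue pad, 92 mm across and 6 mm thick, fixed to the table: service place 3 of 4, counted from the robot's left (+y) to its right. Origin: centre of its underside. It carries one of the four test valves, any of the four.
- port_4: Round blue pad, 92 mm across and 6 mm thick, fixed to the table: service place 4 of 4, counted from the robot's left (+y) to its right. Origin: centre of its underside. It carries one of the four test valves, any of the four.
- plunger_a (a joint): How far the button of valve_a is pressed in, m: 0 out, 0.015 fully in. Springs start at 2 N; the tired one has about 1.2 N/mm, the others 2.6 to 4 N/mm: a 20 N pinch sends the tired one in to its stop or nearly, the others 4 to 7 mm. Which is which is hidden.
- plunger_b (a joint): How far the button of valve_b is pressed in, m: 0 out, 0.015 fully in. Springs start at 2 N; the tired one has about 1.2 N/mm, the others 2.6 to 4 N/mm: a 20 N pinch sends the tired one in to its stop or nearly, the others 4 to 7 mm. Which is which is hidden.
- plunger_c (a joint): How far the button of valve_c is pressed in, m: 0 out, 0.015 fully in. Springs start at 2 N; the tired one has about 1.2 N/mm, the others 2.6 to 4 N/mm: a 20 N pinch sends the tired one in to its stop or nearly, the others 4 to 7 mm. Which is which is hidden.
- plunger_d (a joint): How far the button of valve_d is pressed in, m: 0 out, 0.015 fully in. Springs start at 2 N; the tired one has about 1.2 N/mm, the others 2.6 to 4 N/mm: a 20 N pinch sends the tired one in to its stop or nearly, the others 4 to 7 mm. Which is which is hidden.
- valve_a: One of four look-alike fixed valve stands. Origin: centre of its foot's underside (76 mm across, on a pad), z up. Level barrel along own x, 20 mm thick, axis 85 mm up: black sprung button (24 mm across, 6 thick) at its -x end, flange (28 mm across) at +x, 59 mm over both faces; pinch along x, middle at (-0.5, 0, 85) mm. White upright tag plate beside it, middle of top edge at (0, 40, 100) mm.
- valve_b: One of four look-alike fixed valve stands. Origin: centre of its foot's underside (76 mm across, on a pad), z up. As valve_a. Its tag plate is 36 mm long along the stand's x, 5 mm thick along its y, top edge 100 mm up; its sides are clear for 60 mm down from there. Nothing on the stand is higher.
- valve_c: One of four look-alike fixed valve stands. Origin: centre of its foot's underside (76 mm across, on a pad), z up. As valve_a. Like each, its barrel floats along x in its saddle, up to 12 mm either way, on a weak centring spring (0.06 N/mm), so that a pinch from both ends centres itself.
- valve_d: One of four look-alike fixed valve stands. Origin: centre of its foot's underside (76 mm across, on a pad), z up. As valve_a. Each pad can carry any of the four; each stand is turned up to 0.5 rad from the robot's x axis.
- clip_stand: Fixed stand that holds the red clip: dark foot 60 x 60 mm and an upright white plate like the tag plates (36 mm along its x, 5 mm along its y, top 100 mm above the table). Origin: centre of its underside.
- clip: Red sprung clip like a clothes peg, 35 g, jaws down on its stand's plate. Origin: at its hinge, 9 mm above the plate's top edge; z up, x along hinge and plate. Two levers 18 mm wide (x): handles rise 47 mm above the hinge, 16 mm over all there, spreading to 38 mm at their tops; jaws end 24 mm below it. Pinch the handles along y about 30 mm above the hinge.
- clip_jaws (a point): Midway between the clip's jaws, 18 mm below its hinge.
- clip_lever (a joint): Opening of the clip, rad: 0 biting on a 5 mm plate, 0.5 handles pinched parallel against a stop (about 17 mm over all; takes some 6 N), jaws then 14 mm apart and centred under the fingers; below -0.05 shut on nothing. Let go, the jaws bite with some 5 N.
- amber_bottle: Bystander, loose: tall brown bottle, 48 mm across, 200 mm high. Origin: centre of its underside.
- steel_flask: Bystander, loose: tall metal flask, 48 mm across, 200 mm high. Origin: centre of its underside.
- white_jar: Bystander, loose: white jar, 60 mm across, 85 mm high. Origin: centre of its underside.
- ferrule: Bystander, loose: steel ring, 48 mm across, 14 mm high. Origin: centre of its underside.
- end_cap: Bystander, loose: steel end cap, 34 mm across, 30 mm high. Origin: centre of its underside.
- vial: Bystander, loose: small glass vial, 24 mm across, 42 mm high. Origin: centre of its underside.
- brass_fitting: Bystander, loose: brass fitting, 26 mm across, 36 mm high. Origin: centre of its underside.
- wrench: Bystander, loose: steel wrench, 160 mm long, lying flat. Origin: at its middle on the table.
There are look-alikes about, which are no part of the job. What is shaped like the port_3 but green or turquoise is not meant. Leave any brown look-alike of the port_2 alone.

How it is judged (in metres and radians):
On the way, in this order (a step that is already met when the one before it is completed fails the run):
1. the button of the valve on pad 1 from the left is pinched in with at least 8 N (((horizontal distance between valve_a and port_1 below 0.02 m and value of joint plunger_a above 0.0015 m and contact force between the fingers and valve_a above 8 N) or (horizontal distance between valve_b and port_1 below 0.02 m and value of joint plunger_b above 0.0015 m and contact force between the fingers and valve_b above 8 N) or (horizontal distance between valve_c and port_1 below 0.02 m and value of joint plunger_c above 0.0015 m and contact force between the fingers and valve_c above 8 N) or (horizontal distance between valve_d and port_1 below 0.02 m and value of joint plunger_d above 0.0015 m and contact force between the fingers and valve_d above 8 N))), for 0.15 s.
2. the button of the valve on pad 2 from the left is pinched in with at least 8 N (((horizontal distance between valve_a and port_2 below 0.02 m and value of joint plunger_a above 0.0015 m and contact force between the fingers and valve_a above 8 N) or (horizontal distance between valve_b and port_2 below 0.02 m and value of joint plunger_b above 0.0015 m and contact force between the fingers and valve_b above 8 N) or (horizontal distance between valve_c and port_2 below 0.02 m and value of joint plunger_c above 0.0015 m and contact force between the fingers and valve_c above 8 N) or (horizontal distance between valve_d and port_2 below 0.02 m and value of joint plunger_d above 0.0015 m and contact force between the fingers and valve_d above 8 N))), for 0.15 s.
3. the button of the valve on pad 3 from the left is pinched in with at least 8 N (((horizontal distance between valve_a and port_3 below 0.02 m and value of joint plunger_a above 0.0015 m and contact force between the fingers and valve_a above 8 N) or (horizontal distance between valve_b and port_3 below 0.02 m and value of joint plunger_b above 0.0015 m and contact force between the fingers and valve_b above 8 N) or (horizontal distance between valve_c and port_3 below 0.02 m and value of joint plunger_c above 0.0015 m and contact force between the fingers and valve_c above 8 N) or (horizontal distance between valve_d and port_3 below 0.02 m and value of joint plunger_d above 0.0015 m and contact force between the fingers and valve_d above 8 N))), for 0.15 s.
4. the button of the valve on pad 4 from the left is pinched in with at least 8 N (((horizontal distance between valve_a and port_4 below 0.02 m and value of joint plunger_a above 0.0015 m and contact force between the fingers and valve_a above 8 N) or (horizontal distance between valve_b and port_4 below 0.02 m and value of joint plunger_b above 0.0015 m and contact force between the fingers and valve_b above 8 N) or (horizontal distance between valve_c and port_4 below 0.02 m and value of joint plunger_c above 0.0015 m and contact force between the fingers and valve_c above 8 N) or (horizontal distance between valve_d and port_4 below 0.02 m and value of joint plunger_d above 0.0015 m and contact force between the fingers and valve_d above 8 N))), for 0.15 s.
5. the clip is taken open off its stand (distance of clip from where it was at the start of the episode above 0.03 m and contact force between the fingers and clip above 1 N and value of joint clip_lever above 0.2 rad), for 0.1 s.
At the end, for the whole second after the job is handed in: The clip bites (over 1 N) the tag plate of the valve with the tired spring, jaw point within 16 mm of its middle along it, 6 mm across, 2 to 22 mm below its top edge, within 15 degrees of upright and square, at rest; all four buttons out (within 1 mm) (x of clip_jaws in the frame of valve_c between -0.016 and 0.016 m and y of clip_jaws in the frame of valve_c between 0.034 and 0.046 m and z of clip_jaws in the frame of valve_c between 0.078 and 0.098 m and value of joint clip_lever between -0.06 and 0.12 rad and contact force between clip and valve_c above 1 N and angle between clip's own z axis and vertical below 0.26 rad and angle between the x axis of clip and the x axis of valve_c, either way round below 0.26 rad and linear speed of clip below 0.02 m/s and value of joint each of plunger_a, plunger_b, plunger_c, plunger_d below 0.001 m); the robot touches nothing.
It fails at once if the clip falls (its jaws come lower than 45 mm above the table) (height (world z) of clip_jaws below 0.045 m).
It fails at once if a bystander is moved more than 30 mm (distance of any of amber_bottle, steel_flask, white_jar, ferrule, end_cap, vial, brass_fitting, wrench from where it was at the start of the episode above 0.03 m).
It also fails if it takes over 58 s, if anything falls off the work surface, if the arm or the gripper's body presses on something with over 40 N, if the wrist force passes 120 N, or if a joint passes its speed limit or range.

## Working session

There is one attempt and no reset: what is moved stays moved. The work goes in short steps, Python scripts to look and compute and a tool call to move; the robot and the scene stay as the last step left them, time stands still between calls to the robot, and variables do not carry over. Pictures are saved under pics/ and viewed, and the job is handed in when it is done.

Besides the shell and the picture viewer there is one more tool, called after ">>>" by a JSON object that holds its "name" and its "arguments". jog_arm: Moves the arm, as the interface text tells. Its arguments: {"type":"object","properties":{"rows":{"type":"array","items":{"type":"array"}}},"required":["rows"]}

```bash
ls; mkdir -p pics; python3 - <<'E'
from bench import arm,eyes,nets
import cv2
s=arm.read_state();print(s)
for n in("top","side"):
    im=eyes.get_image(n);cv2.imwrite(f"pics/{n}0.png",im[:,:,::-1]);print(n,eyes.camera_model(n))
E
```

```text
pics
{'clock': 0.0, 'joints': array([-8.88372991e-01,  3.85589265e-01,  6.61187863e-03, -4.58561967e-04,
       -1.19400786e+00, -2.58595485e-01]), 'joint_vel': array([ 0.00057093,  0.00057477, -0.00015333, -0.00282663,  0.00035487,
       -0.00064922]), 'joint_efforts': array([ 3.52116958e-04, -3.92287910e+01,  1.88402420e+01,  4.18617949e+00,
       -4.55171263e-03,  1.26217884e-05]), 'position': array([ 256.79581172, -569.16525275,  230.20238732]), 'ee_rot': array([-2.10248562e-01,  9.77647329e-01,  1.07213961e-03, -3.06213418e-04]), 'contact_force': array([-0.53811035, -0.14469609, -1.0331218 ]), 'wrist_torque': array([ 0.05086681, -0.03202901, -0.03103883]), 'gripper_width': 85.40595709143717}
top {'K': array([[501.28454191,   0.        , 329.37460765],
       [  0.        , 501.28454191, 239.28014162],
       [  0.        ,   0.        ,   1.        ]]), 'rvec': array([ 2.22124784, -2.16152218,  0.05231108]), 'tvec': array([  28.22959552,  517.80147758, 1228.52042997])}
side {'K': array([[603.09321731,   0.        , 316.10722846],
       [  0.        , 603.09321731, 244.29108059],
       [  0.        ,   0.        ,   1.        ]]), 'rvec': array([ 0.63955925, -2.59562034,  1.25186924]), 'tvec': array([ 460.26719844,  199.70581101, 1145.45733903])}
```

View pics/top0.png

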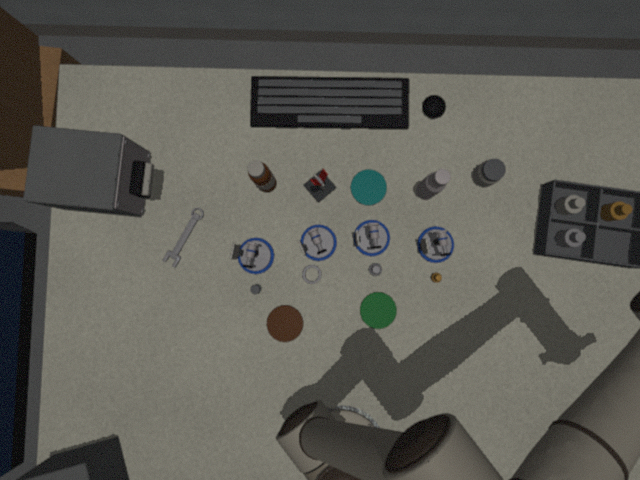

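View pics/side0.png

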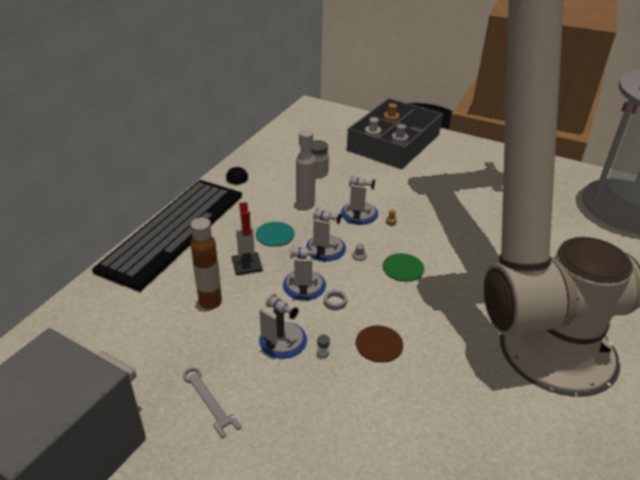

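The top picture shows four blue-rimmed pads at about (256,256), (318,242), (372,238), (436,244). The clip's stand is at (320,184). The teal (368,187), green (378,310) and brown (285,323) discs are look-alikes. Next I locate each thing with the calibration.

```bash
cat > h.py <<'E'
import numpy as np,cv2
from bench import arm,eyes,nets
from scipy.spatial.transform import Rotation as R
def ray(m,uv):
    Rm=cv2.Rodrigues(np.array(m['rvec'],float))[0];t=np.array(m['tvec'],float).reshape(3)
    c=-Rm.T@t; p=cv2.undistortPoints(np.array([[uv]],float),np.array(m['K']),None)[0,0]
    return c,Rm.T@np.array([p[0],p[1],1.])
def onz(m,uv,z):
    c,d=ray(m,uv);return c+d*(z-c[2])/d[2]
def proj(m,P):
    return cv2.projectPoints(np.array(P,float).reshape(-1,3),np.array(m['rvec'],float),np.array(m['tvec'],float),np.array(m['K']),None)[0].reshape(-1,2)
E
python3 - <<'E'
from h import *
m=eyes.camera_model("top");ms=eyes.camera_model("side")
print("cam",ray(m,(320,240))[0],ray(ms,(320,240))[0])
for uv in[(256,256),(318,242),(372,238),(436,244),(320,184),(262,178),(433,185)]:print(uv,onz(m,uv,6).round(0))
im=cv2.imread("pics/top0.png")
cv2.imwrite("pics/top0c.png",cv2.resize(im[150:300,225:465],None,fx=3.3,fy=3.3,interpolation=cv2.INTER_CUBIC))
im=cv2.imread("pics/side0.png")
cv2.imwrite("pics/side0c.png",cv2.resize(im[160:360,180:420],None,fx=3,fy=3,interpolation=cv2.INTER_CUBIC))
for n in("port_1","valve_a","clip","clip_stand"):
    for d in nets.boxes_of("top",n)[:6]:print(n,d['conf'],np.array(d['position'])*[640,480])
E
```

```text
cam [ 450.62094849   34.3736039  1254.56643636] [ 70.04487955 900.52876424 864.83667827]
(256, 256) [471. 224.   6.]
(318, 242) [510.  71.   6.]
(372, 238) [523. -64.   6.]
(436, 244) [ 513. -223.    6.]
(320, 184) [655.  70.   6.]
(262, 178) [667. 216.   6.]
(433, 185) [ 660. -214.    6.]
port_1 0.86 [269.888 255.312]
port_1 0.72 [367.872 253.296]
port_1 0.71 [424.  255.6]
port_1 0.65 [281.984 323.616]
port_1 0.63 [378.624 307.776]
port_1 0.61 [370.304 187.488]
valve_a 0.9 [435.712 244.08 ]
valve_a 0.86 [252.8   259.104]
valve_a 0.8 [317.376 241.296]
valve_a 0.77 [372.608 234.288]
valve_a 0.18 [246.016 266.88 ]
clip 0.73 [317.696 179.616]
clip_stand 0.95 [319.168 185.52 ]
clip_stand 0.73 [180.224 239.184]
```

View pics/top0c.png

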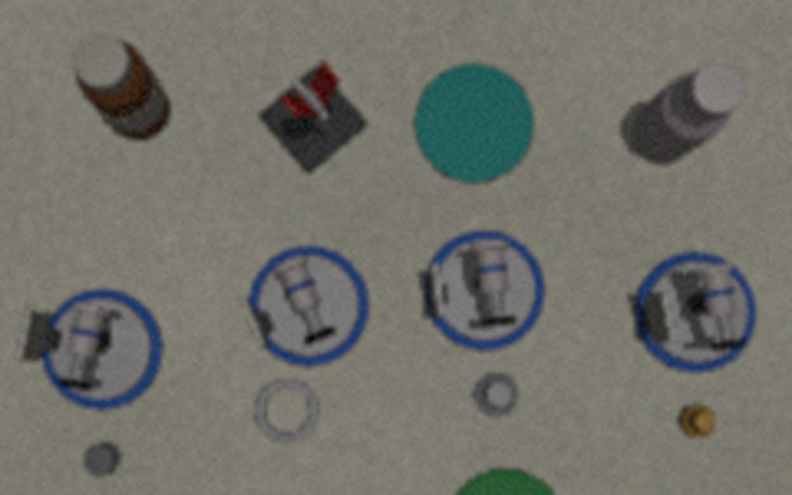

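View pics/side0c.png

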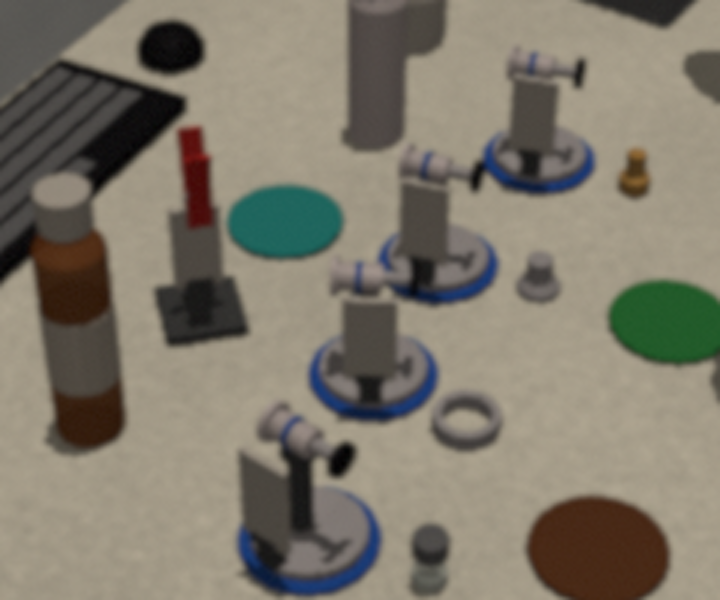

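The pads run from +y: pad 1 (256,256), pad 2 (318,242), pad 3 (372,238), pad 4 (436,244). Every button is at the end nearer the robot. Next I refine the pad centres and work out the first move.

```bash
cat >> h.py <<'E'
def jog(px,py,pz,yaw,s=None):
    """tool pointing down, tool y axis along world direction yaw (mod pi)."""
    s=s or arm.read_state(); p=np.array(s['position']);r=R.from_quat(s['ee_rot'])
    best=None
    for k in(-1,0,1,2):
        a=yaw+k*np.pi
        y=np.array([np.cos(a),np.sin(a),0]);z=np.array([0,0,-1.]);x=np.cross(y,z)
        rv=(r.inv()*R.from_matrix(np.c_[x,y,z])).as_rotvec(degrees=True)
        if best is None or np.linalg.norm(rv)<np.linalg.norm(best):best=rv
    print("shift cm (tool axes now)",(r.inv().apply(np.array([px,py,pz])-p)/10).round(2),"then turn deg",best.round(1),"pos",p.round(1),"w",round(s['gripper_width'],1),"F",np.round(s['contact_force'],1),"t",s['clock'],"j6",round(s['joints'][5],2))
E
python3 - <<'E'
from h import *
m=eyes.camera_model("top")
im=cv2.imread("pics/top0.png").astype(int)
b,g,r=im[...,0],im[...,1],im[...,2]
mask=((b-r>40)&(b-g>25)).astype(np.uint8);mask[:, :200]=0
for c in[(256,256),(318,242),(372,238),(436,244)]:
    yy,xx=np.nonzero(mask);k=(np.hypot(xx-c[0],yy-c[1])<24)&(np.hypot(xx-c[0],yy-c[1])>13)
    pts=np.c_[xx,yy][k].astype(np.float32)
    P=np.array([onz(m,q,6)[:2] for q in pts])
    A=np.c_[2*P,np.ones(len(P))];s=np.linalg.lstsq(A,(P**2).sum(1),rcond=None)[0]
    print(c,len(P),s[:2].round(1),np.sqrt(s[2]+s[0]**2+s[1]**2).round(1))
jog(471,224,230,-0.26)
E
```

```text
(256, 256) 219 [472.4 226.1] 41.7
(318, 242) 204 [509.3  70.4] 41.6
(372, 238) 195 [524.8 -62.1] 41.6
(436, 244) 188 [ 512.5 -222.1] 41.8
shift cm (tool axes now) [-52.14  63.54   0.14] then turn deg [  0.    0.  -50.8] pos [ 257.  -569.5  230.9] w 85.2 F [ 0.4 -0.3 -0.2] t 0.3 j6 -0.26
```

>>> {"name": "jog_arm", "arguments": {"rows": [[[-4,4.9,-0.3],[0,0,0],8.5],[[-4,4.9,-0.3],[0,0,0],8.5],[[-4,4.9,-0.3],[0,0,0],8.5],[[-4,4.9,-0.3],[0,0,0],8.5],[[-4,4.9,-0.3],[0,0,0],8.5],[[-4,4.9,-0.3],[0,0,0],8.5],[[-4,4.9,-0.3],[0,0,0],8.5],[[-4,4.9,-0.3],[0,0,0],8.5],[[-4,4.9,-0.3],[0,0,0],8.5],[[-4,4.9,-0.3],[0,0,0],8.5]]}}

```text
clock: 1.55
position: [418.1, 35.6, 261.6]
ee_rot: [-0.211, 0.978, 0.0, 0.001]
contact_force: [1.4, -1.0, 0.5]
gripper_width: 85.1
```

>>> {"name": "jog_arm", "arguments": {"rows": [[[-4,4.9,0],[0,0,0],8.5],[[-4,4.9,0],[0,0,0],8.5],[[-4,4.9,0],[0,0,0],8.5],[[0,0,0],[0,0,-10.2],8.5],[[0,0,0],[0,0,-10.2],8.5],[[0,0,0],[0,0,-10.2],8.5],[[0,0,0],[0,0,-10.2],8.5],[[0,0,0],[0,0,-10.2],8.5],[[0,0,0],[0,0,0],8.5]]}}

```text
clock: 2.68
position: [466.3, 214.6, 261.0]
ee_rot: [-0.61, 0.792, 0.0, 0.0]
contact_force: [-0.4, 0.5, 0.3]
gripper_width: 84.8
```

```bash
python3 - <<'E'
from h import *
jog(472,226,150,-0.26)
m=eyes.camera_model("wrist");im=eyes.get_image("wrist");cv2.imwrite("pics/w1.png",im[:,:,::-1]);print(m,ray(m,(320,240)))
E
```

```text
shift cm (tool axes now) [-1.24 -0.26 11.1 ] then turn deg [0.  0.  0.1] pos [466.3 214.6 261. ] w 84.8 F [-0.4  0.5  0.3] t 2.675 j6 -1.01
{'K': array([[425.42710294,   0.        , 323.798472  ],
       [  0.        , 425.42710294, 237.09982979],
       [  0.        ,   0.        ,   1.        ]]), 'rvec': array([-0.3960714 , -3.05015619, -0.42316824]), 'tvec': array([ 398.0276617 , -357.94411024,  318.56211027])} (array([450.09315962, 147.48504625, 404.59378695]), array([ 0.08126787,  0.26707147, -0.96030962]))
```

View pics/w1.png

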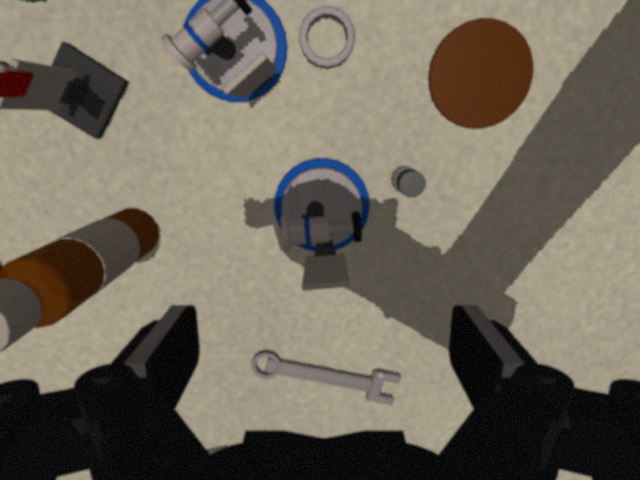

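The wrist view shows valve 1: button (357,226), flange (287,232), tag plate (326,272). I'll check the pose by overlaying the model.

```bash
cat >> h.py <<'E'
def model(x,y,yaw,z0=6):
    T=R.from_euler('z',yaw).as_matrix();o=np.array([x,y,z0])
    t=np.linspace(0,2*np.pi,25)
    L=[]
    for xx,rr in((-30,12),(-24,12),(29,14)):L.append(np.c_[0*t+xx,rr*np.cos(t),85+rr*np.sin(t)])
    for yy in(37.5,42.5):L.append(np.array([[-18,yy,100],[18,yy,100],[18,yy,40],[-18,yy,40],[-18,yy,100]]))
    L.append(np.c_[38*np.cos(t),38*np.sin(t),0*t])
    return [l@T.T+o for l in L]
def overlay(im,m,poses,name,box,f):
    a=im[:,:,::-1] if 0 else im.copy()
    x0,y0,x1,y1=box
    a=cv2.resize(a[y0:y1,x0:x1],None,fx=f,fy=f,interpolation=cv2.INTER_CUBIC)
    for p in poses:
        for l in model(*p):
            q=((proj(m,l)-[x0,y0]+.5)*f-.5).round().astype(int)
            cv2.polylines(a,[q.reshape(-1,1,2)],False,(0,255,0),1)
    cv2.imwrite(name,a)
E
python3 - <<'E'
from h import *
m=eyes.camera_model("wrist");im=cv2.imread("pics/w1.png")
a=onz(m,(357,226),91);b=onz(m,(286,233),91);print(a,b,np.arctan2(*(b-a)[[1,0]]))
a=onz(m,(250,8),91);b=onz(m,(180,52),91);print(a,b,np.arctan2(*(b-a)[[1,0]]))
overlay(im,m,[(472.4,226.1,-.26),(509.3,70.4,.39)],"pics/w1o.png",(140,0,440,300),2)
t=eyes.camera_model("top")
overlay(cv2.imread("pics/top0.png"),t,[(472.4,226.1,-.26),(509.3,70.4,.39),(524.8,-62.1,.05),(512.5,-222.1,.19)],"pics/t0o.png",(225,210,465,290),3.3)
E
```

```text
[446.60234753 231.19001267  91.        ] [500.34120186 222.65648716  91.        ] -0.15748128393320124
[480.07388262  67.61311115  91.        ] [534.43312605  81.18331509  91.        ] 0.24463915991706314
```

View pics/w1o.png

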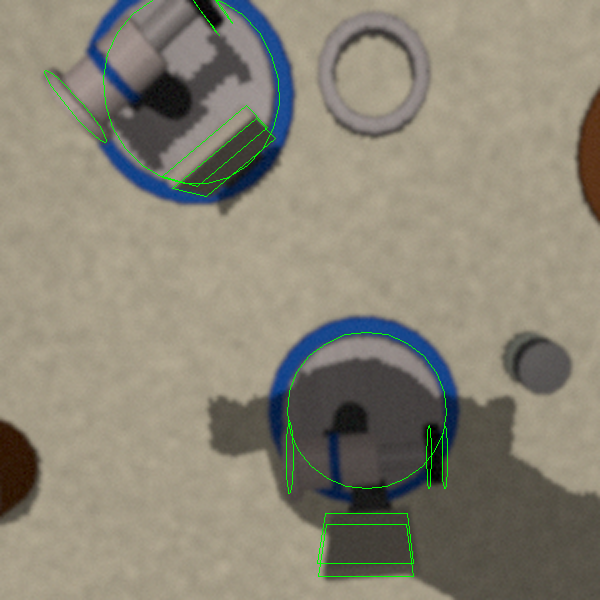

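View pics/t0o.png

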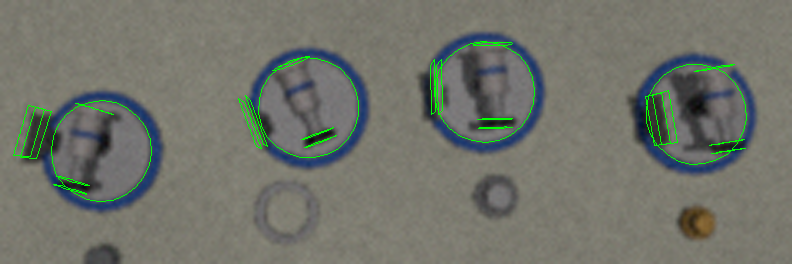

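```bash
python3 - <<'E'
from h import *
m=eyes.camera_model("wrist");im=cv2.imread("pics/w1.png")
im=np.clip(im.astype(float)*1.8,0,255).astype(np.uint8)
overlay(im,m,[],"pics/a.png",(260,140,400,310),4)
overlay(im,m,[(472.4,226.1,-.21)],"pics/b.png",(260,140,400,310),4)
cv2.imwrite("pics/w1p.png",np.hstack([cv2.imread("pics/a.png"),cv2.imread("pics/b.png")])[:, :][::1,::1])
a=cv2.imread("pics/w1p.png");cv2.imwrite("pics/w1p.png",cv2.resize(a,None,fx=.71,fy=.71))
E
```

```text
(no output)
```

View pics/w1p.png

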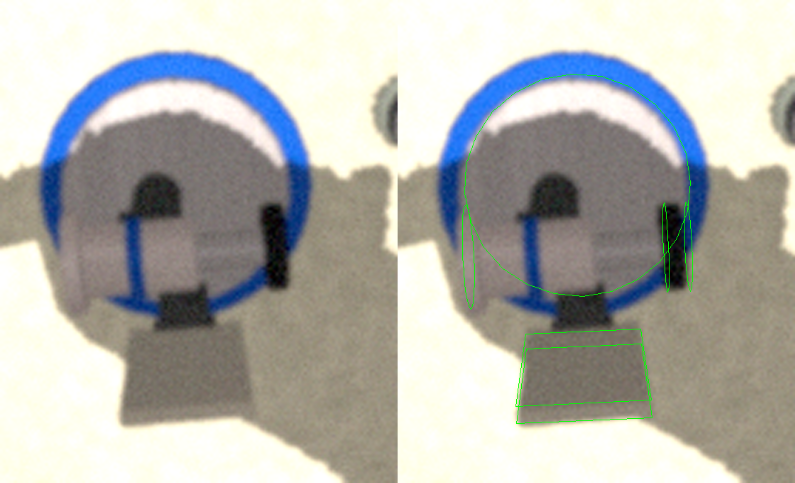

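Yaw −0.21 fits well: the button, flange and tag plate edges all line up. Next I move over the valve and down.

```bash
python3 - <<'E'
from h import *
jog(472,226,69,-0.205)
E
```

```text
shift cm (tool axes now) [-1.24 -0.26 19.19] then turn deg [ 0.   0.  -3.1] pos [466.3 214.6 260.9] w 85.0 F [ 0.2  0.2 -0.9] t 2.725 j6 -1.01
```

>>> {"name": "jog_arm", "arguments": {"rows": [[[-1.2,-0.3,0],[0,0,-3.1],8.5],[[0,0,5],[0,0,0],8.5],[[0,0,5],[0,0,0],8.5],[[0,0,5],[0,0,0],8.5],[[0,0,4.2],[0,0,0],8.5],[[0,0,0],[0,0,0],8.5]]}}

```text
clock: 3.48
position: [470.5, 223.9, 66.2]
ee_rot: [-0.631, 0.776, -0.0, -0.004]
contact_force: [-0.2, -0.0, -0.0]
gripper_width: 84.8
```

```bash
python3 - <<'E'
from h import *
jog(472,226,69,-0.205)
im=eyes.get_image("wrist");cv2.imwrite("pics/w2.png",im[:,:,::-1])
E
```

```text
shift cm (tool axes now) [-0.23 -0.1  -0.28] then turn deg [ 0.3 -0.4 -0. ] pos [470.5 223.9  66.2] w 84.8 F [-0.2 -0.  -0. ] t 3.475 j6 -0.96
```

View pics/w2.png

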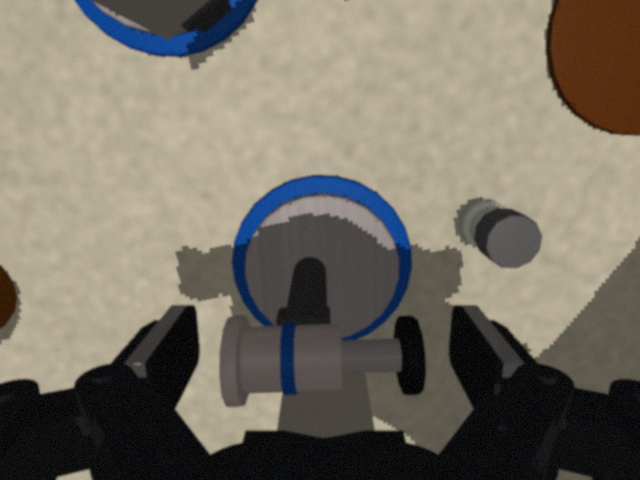

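The barrel lies centred between the open fingers. I close stepwise and read the width at each step.

>>> {"name": "jog_arm", "arguments": {"rows": [[[-0.2,-0.1,0],[0,0,0],6.2],[[0,0,0],[0,0,0],6.2],[[0,0,0],[0,0,0],5.6],[[0,0,0],[0,0,0],5.6],[[0,0,0],[0,0,0],5.6]]}}

```text
clock: 4.15
position: [475.0, 228.1, 70.9]
ee_rot: [-0.632, 0.775, -0.0, 0.002]
contact_force: [-0.6, -0.8, 7.3]
gripper_width: 56.3
```

>>> {"name": "jog_arm", "arguments": {"rows": [[[0,0,0],[0,0,0],5.0],[[0,0,0],[0,0,0],5.0]]}}

```text
clock: 4.4
position: [475.4, 228.1, 71.5]
ee_rot: [-0.632, 0.775, -0.001, 0.002]
contact_force: [-0.6, -1.8, 9.2]
gripper_width: 50.1
```

>>> {"name": "jog_arm", "arguments": {"rows": [[[0,0,0],[0,0,0],5.0]]}}

```text
clock: 4.53
position: [475.4, 228.1, 71.5]
ee_rot: [-0.632, 0.775, -0.001, 0.002]
contact_force: [-0.0, -1.7, 9.4]
gripper_width: 50.2
```

Width tracks the command, so pinch width alone won't tell the springs apart. With the pinch held at 50 mm, I push the barrel along its axis to its float stop. The axial force then gives the spring rate.

>>> {"name": "jog_arm", "arguments": {"rows": [[[0,-0.6,0],[0,0,0],5.0],[[0,-0.6,0],[0,0,0],5.0],[[0,0,0],[0,0,0],5.0],[[0,0,0],[0,0,0],5.0]]}}

```text
clock: 5.03
position: [487.3, 226.0, 71.5]
ee_rot: [-0.632, 0.775, -0.0, 0.003]
contact_force: [0.4, -0.1, 9.0]
gripper_width: 50.7
```

>>> {"name": "jog_arm", "arguments": {"rows": [[[0,-0.2,0],[0,0,0],5.0],[[0,0,0],[0,0,0],5.0],[[0,0,0],[0,0,0],5.0]]}}

```text
clock: 5.4
position: [488.2, 225.8, 71.3]
ee_rot: [-0.632, 0.775, 0.0, 0.002]
contact_force: [-4.1, 1.0, 9.7]
gripper_width: 50.2
```

>>> {"name": "jog_arm", "arguments": {"rows": [[[0,-0.2,0],[0,0,0],5.0],[[0,0,0],[0,0,0],5.0],[[0,0,0],[0,0,0],5.0]]}}

```text
clock: 5.78
position: [488.2, 225.1, 70.3]
ee_rot: [-0.632, 0.775, 0.001, 0.0]
contact_force: [-8.4, 4.4, 8.0]
gripper_width: 49.9
```

>>> {"name": "jog_arm", "arguments": {"rows": [[[0,-0.4,0],[0,0,0],5.0],[[0,0,0],[0,0,0],5.0],[[0,0,0],[0,0,0],5.0]]}}

```text
clock: 6.15
position: [490.2, 224.3, 69.8]
ee_rot: [-0.632, 0.775, 0.002, -0.001]
contact_force: [-14.1, 8.3, 10.2]
gripper_width: 50.8
```

>>> {"name": "jog_arm", "arguments": {"rows": [[[0,-0.4,0],[0,0,0],5.0],[[0,0,0],[0,0,0],5.0],[[0,0,0],[0,0,0],5.0]]}}

```text
clock: 6.52
position: [493.2, 223.8, 69.8]
ee_rot: [-0.632, 0.775, 0.002, -0.002]
contact_force: [-17.9, 9.2, 11.0]
gripper_width: 50.1
```

```bash
python3 - <<'E'
from h import *
jog(472,226,69,-0.205)
im=eyes.get_image("wrist");cv2.imwrite("pics/w3.png",im[:,:,::-1])
E
```

```text
shift cm (tool axes now) [0.21 2.12 0.09] then turn deg [ 0.3 -0.   0.1] pos [493.2 223.8  69.8] w 50.1 F [-17.9   9.2  11. ] t 6.525 j6 -0.92
```

View pics/w3.png

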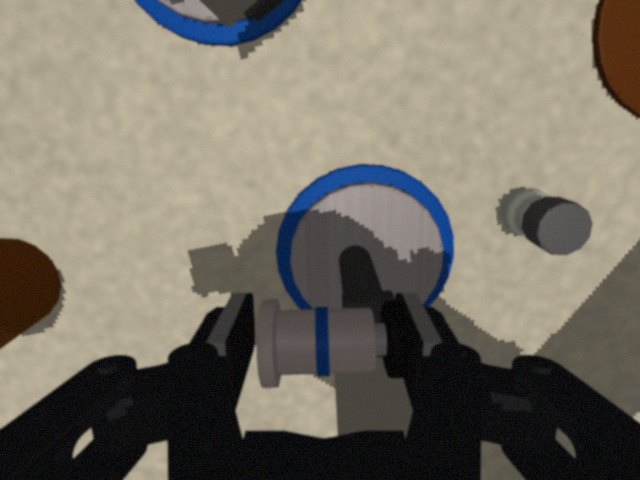

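Force reached about 19 N axially while the TCP moved 3 mm for some 4 N, i.e. about 1.2–1.3 N/mm, so pad 1 is a strong candidate. I'll still compare all four. I back off, open and rise.

>>> {"name": "jog_arm", "arguments": {"rows": [[[0,0.8,0],[0,0,0],5.0],[[0,0.8,0],[0,0,0],5.6],[[0,0.4,0],[0,0,0],8.5],[[0,0,0],[0,0,0],8.5],[[0,0,0],[0,0,0],8.5],[[0,0,-5],[0,0,0],8.5],[[0,0,-5],[0,0,0],8.5],[[0,0,-3],[0,0,0],8.5]]}}

```text
clock: 7.58
position: [478.8, 226.7, 201.8]
ee_rot: [-0.632, 0.775, -0.0, 0.002]
contact_force: [-0.4, -0.5, -0.1]
gripper_width: 85.2
```

```bash
python3 - <<'E'
from h import *
m={'K': np.array([[425.42710294,0,323.798472],[0,425.42710294,237.09982979],[0,0,1.]]), 'rvec': np.array([-0.3960714 , -3.05015619, -0.42316824]), 'tvec':np.array([ 398.0276617 , -357.94411024,  318.56211027])}
im=cv2.imread("pics/w1.png")
overlay(im,m,[],"pics/a.png",(150,0,300,120),2.6)
overlay(im,m,[(509.3,70.4,.41)],"pics/b.png",(150,0,300,120),2.6)
cv2.imwrite("pics/w1q.png",np.hstack([cv2.imread("pics/a.png"),cv2.imread("pics/b.png")]))
jog(509.3-.5,70.2,200,.41)
E
```

```text
shift cm (tool axes now) [14.72 -6.1   0.16] then turn deg [ -0.2   0.1 -35.1] pos [478.8 226.7 201.8] w 85.2 F [-0.4 -0.5 -0.1] t 7.575 j6 -0.95
```

View pics/w1q.png

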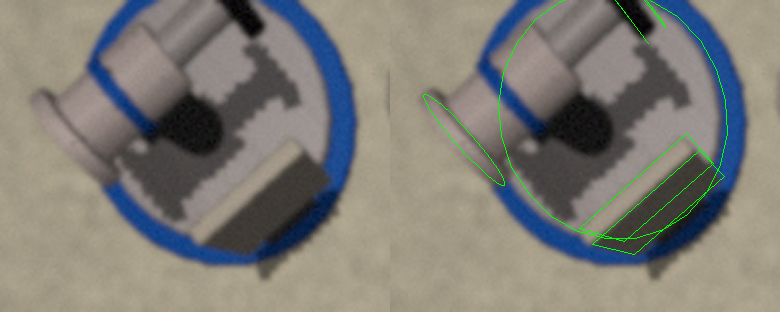

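Yaw of about 0.39 fits valve 2. I move over it and check with the wrist camera.

>>> {"name": "jog_arm", "arguments": {"rows": [[[4.9,-2.0,0],[0,0,0],8.5],[[4.9,-2.0,0],[0,0,0],8.5],[[4.9,-2.1,0],[0,0,0],8.5],[[0,0,0],[0,0,-8.6],8.5],[[0,0,0],[0,0,-8.6],8.5],[[0,0,0],[0,0,-8.6],8.5],[[0,0,0],[0,0,-8.4],8.5],[[0,0,0],[0,0,0],8.5]]}}

```text
clock: 8.57
position: [508.0, 69.9, 198.9]
ee_rot: [0.831, -0.556, 0.0, 0.0]
contact_force: [0.1, 0.0, 0.3]
gripper_width: 85.1
```

```bash
python3 - <<'E'
from h import *
jog(509.3-.5,70.2,67,.39)
m=eyes.camera_model("wrist");im=eyes.get_image("wrist");im=im[:,:,::-1].copy();cv2.imwrite("pics/w4.png",im)
import pickle;pickle.dump(m,open("m4.pkl","wb"))
overlay(im,m,[(509.3,70.4,.39)],"pics/w4o.png",(0,0,640,480),1.25)
E
```

```text
shift cm (tool axes now) [ 0.   -0.09 13.19] then turn deg [-0.  -0.   0.1] pos [508.   69.9 198.9] w 85.1 F [0.1 0.  0.3] t 8.575 j6 -0.06
```

View pics/w4o.png

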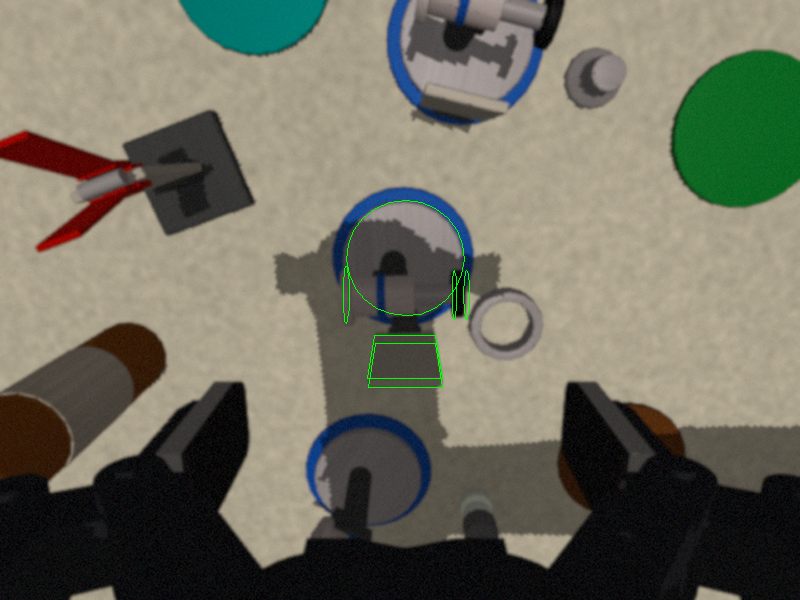

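The model fits valve 2. I descend, pinch to 50 mm and make the same push.

>>> {"name": "jog_arm", "arguments": {"rows": [[[0,0,4.5],[0,0,0],8.5],[[0,0,4.5],[0,0,0],8.5],[[0,0,4.0],[0,0,0],8.5],[[0,0,0],[0,0,0],6.2],[[0,0,0],[0,0,0],5.6],[[0,0,0],[0,0,0],5.0],[[0,0,0],[0,0,0],5.0],[[0,0,0],[0,0,0],5.0],[[0,0,0],[0,0,0],5.0]]}}

```text
clock: 9.75
position: [509.4, 70.7, 70.9]
ee_rot: [0.832, -0.555, 0.001, -0.002]
contact_force: [0.9, -0.9, 6.7]
gripper_width: 50.5
```

>>> {"name": "jog_arm", "arguments": {"rows": [[[0,-0.6,0],[0,0,0],5.0],[[0,-0.6,0],[0,0,0],5.0],[[0,-0.4,0],[0,0,0],5.0],[[0,0,0],[0,0,0],5.0],[[0,0,0],[0,0,0],5.0]]}}

```text
clock: 10.38
position: [523.7, 77.1, 70.9]
ee_rot: [0.832, -0.555, 0.001, -0.002]
contact_force: [-1.9, 1.4, 8.3]
gripper_width: 50.3
```

>>> {"name": "jog_arm", "arguments": {"rows": [[[0,-0.4,0],[0,0,0],5.0],[[0,0,0],[0,0,0],5.0],[[0,0,0],[0,0,0],5.0]]}}

```text
clock: 10.75
position: [523.7, 77.2, 70.7]
ee_rot: [0.832, -0.555, -0.001, 0.002]
contact_force: [-10.1, 0.9, 14.1]
gripper_width: 50.5
```

>>> {"name": "jog_arm", "arguments": {"rows": [[[0,-0.4,0],[0,0,0],5.0],[[0,0,0],[0,0,0],5.0],[[0,0,0],[0,0,0],5.0]]}}

```text
clock: 11.12
position: [523.6, 77.2, 70.2]
ee_rot: [0.832, -0.555, -0.004, 0.005]
contact_force: [-15.9, -0.5, 19.4]
gripper_width: 50.5
```

>>> {"name": "jog_arm", "arguments": {"rows": [[[0,-0.5,0],[0,0,0],5.0],[[0,0,0],[0,0,0],5.0],[[0,0,0],[0,0,0],5.0]]}}

```text
clock: 11.5
position: [523.7, 77.1, 69.2]
ee_rot: [0.831, -0.556, -0.007, 0.01]
contact_force: [-23.5, -3.7, 24.0]
gripper_width: 50.5
```

>>> {"name": "jog_arm", "arguments": {"rows": [[[0,-0.5,0],[0,0,0],5.0],[[0,0,0],[0,0,0],5.0],[[0,0,0],[0,0,0],5.0]]}}

```text
clock: 11.88
position: [523.8, 76.8, 67.7]
ee_rot: [0.831, -0.556, -0.01, 0.014]
contact_force: [-27.2, -6.5, 23.9]
gripper_width: 50.0
```

Valve 2 does not yield at about 28 N axial, where valve 1 gave way at about 13 N, so valve 2 is stiff. I release and go to valve 3.

>>> {"name": "jog_arm", "arguments": {"rows": [[[0,1.0,0],[0,0,0],5.0],[[0,1.0,0],[0,0,0],5.6],[[0,0.6,0],[0,0,0],8.5],[[0,0,0],[0,0,0],8.5],[[0,0,0],[0,0,0],8.5],[[0,0,-5],[0,0,0],8.5],[[0,0,-5],[0,0,0],8.5],[[0,0,-3],[0,0,0],8.5],[[0,0,0],[0,0,0],8.5]]}}

```text
clock: 13.0
position: [517.3, 74.2, 202.1]
ee_rot: [0.832, -0.555, 0.002, -0.003]
contact_force: [0.1, -0.8, -0.8]
gripper_width: 85.2
```

```bash
python3 - <<'E'
from h import *
import pickle
m=pickle.load(open("m4.pkl","rb"));im=cv2.imread("pics/w4.png")
overlay(im,m,[],"pics/a.png",(300,0,460,110),2.4)
overlay(im,m,[(524.8,-62.1,.07)],"pics/b.png",(300,0,460,110),2.4)
cv2.imwrite("pics/w4q.png",np.hstack([cv2.imread("pics/a.png"),cv2.imread("pics/b.png")]))
jog(524.3,-62.1,200,.07)
E
```

```text
shift cm (tool axes now) [12.85  4.59  0.17] then turn deg [-0.4  0.1 18.6] pos [517.3  74.2 202.1] w 85.2 F [ 0.1 -0.8 -0.8] t 13.0 j6 -0.06
```

View pics/w4q.png

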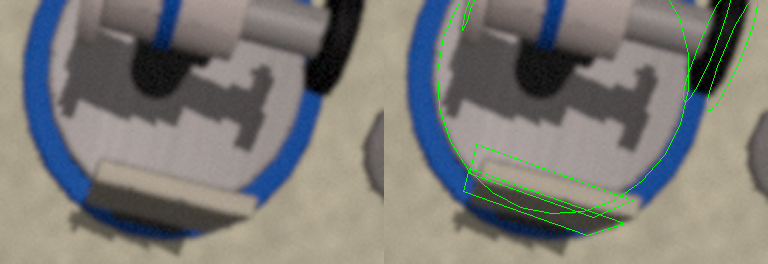

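>>> {"name": "jog_arm", "arguments": {"rows": [[[4.3,1.53,0],[0,0,0],8.5],[[4.3,1.53,0],[0,0,0],8.5],[[4.3,1.53,0],[0,0,0],8.5],[[0,0,0],[0,0,8.0],8.5],[[0,0,0],[0,0,7.0],8.5],[[0,0,0],[0,0,0],8.5]]}}

```text
clock: 13.75
position: [522.1, -63.6, 197.8]
ee_rot: [0.753, -0.658, -0.001, 0.001]
contact_force: [0.2, -1.0, -0.2]
gripper_width: 85.1
```

```bash
python3 - <<'E'
from h import *
jog(524.3,-62.1,68,.13)
m=eyes.camera_model("wrist");im=eyes.get_image("wrist");im=im[:,:,::-1].copy();cv2.imwrite("pics/w5.png",im)
import pickle;pickle.dump(m,open("m5.pkl","wb"))
overlay(im,m,[(524.8,-62.1,.13),(512.5,-222.1,.19)],"pics/w5o.png",(160,0,480,320),2.4*.78)
E
```

```text
shift cm (tool axes now) [-0.12 -0.26 12.98] then turn deg [0.1 0.  0.2] pos [522.1 -63.6 197.8] w 85.1 F [ 0.2 -1.  -0.2] t 13.75 j6 -0.05
```

View pics/w5o.png

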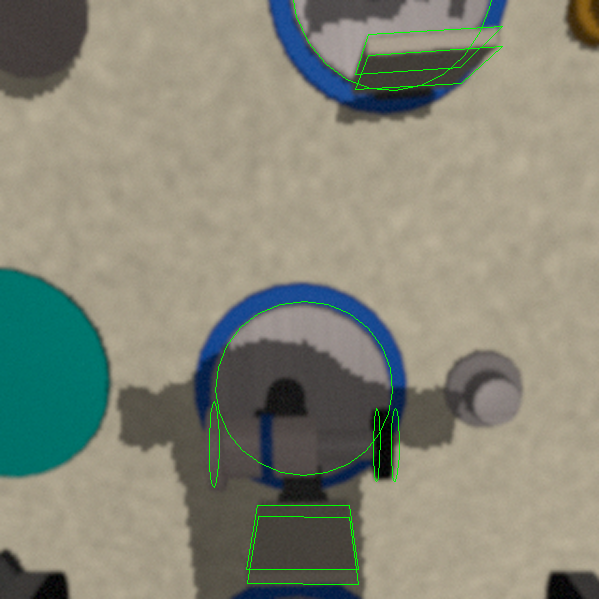

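Yaw 0.13 fits valve 3. I descend, pinch and push as before.

>>> {"name": "jog_arm", "arguments": {"rows": [[[-0.1,-0.3,4.5],[0,0,0],8.5],[[0,0,4.5],[0,0,0],8.5],[[0,0,3.9],[0,0,0],8.5],[[0,0,0],[0,0,0],6.2],[[0,0,0],[0,0,0],5.6],[[0,0,0],[0,0,0],5.0],[[0,0,0],[0,0,0],5.0],[[0,0,0],[0,0,0],5.0],[[0,0,0],[0,0,0],5.0]]}}

```text
clock: 14.92
position: [526.6, -61.8, 71.6]
ee_rot: [0.753, -0.658, 0.001, -0.001]
contact_force: [0.8, 1.4, 6.9]
gripper_width: 50.5
```

>>> {"name": "jog_arm", "arguments": {"rows": [[[0,-0.6,0],[0,0,0],5.0],[[0,-0.6,0],[0,0,0],5.0],[[0,-0.4,0],[0,0,0],5.0],[[0,-0.4,0],[0,0,0],5.0],[[0,0,0],[0,0,0],5.0],[[0,0,0],[0,0,0],5.0]]}}

```text
clock: 15.68
position: [539.9, -59.7, 71.3]
ee_rot: [0.752, -0.659, -0.004, 0.004]
contact_force: [-14.2, 3.7, 17.3]
gripper_width: 50.3
```

>>> {"name": "jog_arm", "arguments": {"rows": [[[0,-0.6,0],[0,0,0],5.0],[[0,0,0],[0,0,0],5.0],[[0,0,0],[0,0,0],5.0]]}}

```text
clock: 16.05
position: [539.9, -59.7, 70.4]
ee_rot: [0.752, -0.659, -0.008, 0.008]
contact_force: [-22.9, 4.5, 24.1]
gripper_width: 50.5
```

>>> {"name": "jog_arm", "arguments": {"rows": [[[0,-0.6,0],[0,0,0],5.0],[[0,0,0],[0,0,0],5.0],[[0,0,0],[0,0,0],5.0]]}}

```text
clock: 16.42
position: [540.0, -60.0, 69.2]
ee_rot: [0.751, -0.66, -0.013, 0.013]
contact_force: [-32.6, 2.7, 28.7]
gripper_width: 50.6
```

Valve 3 holds at 32 N with no movement, so it is stiff too. On to valve 4.

>>> {"name": "jog_arm", "arguments": {"rows": [[[0,1.2,0],[0,0,0],5.0],[[0,1.2,0],[0,0,0],5.6],[[0,0.6,0],[0,0,0],8.5],[[0,0,0],[0,0,0],8.5],[[0,0,0],[0,0,0],8.5],[[0,0,-5],[0,0,0],8.5],[[0,0,-5],[0,0,0],8.5],[[0,0,-3],[0,0,0],8.5],[[0,0,0],[0,0,0],8.5]]}}

```text
clock: 17.55
position: [529.4, -61.6, 203.1]
ee_rot: [0.752, -0.659, 0.003, -0.003]
contact_force: [0.0, 0.4, -0.7]
gripper_width: 85.1
```

```bash
python3 - <<'E'
from h import *
jog(512,-222.1,200,.22)
E
```

```text
shift cm (tool axes now) [15.68  3.85  0.28] then turn deg [-0.4 -0.  -5. ] pos [529.4 -61.6 203.1] w 85.1 F [ 0.   0.4 -0.7] t 17.55 j6 -0.06
```

>>> {"name": "jog_arm", "arguments": {"rows": [[[5.2,1.28,0],[0,0,0],8.5],[[5.2,1.28,0],[0,0,0],8.5],[[5.2,1.28,0],[0,0,0],8.5],[[0,0,0],[0,0,-5.0],8.5],[[0,0,0],[0,0,0],8.5]]}}

```text
clock: 18.18
position: [509.2, -222.1, 198.5]
ee_rot: [0.78, -0.626, -0.001, 0.0]
contact_force: [-0.2, 0.3, -0.7]
gripper_width: 84.8
```

```bash
python3 - <<'E'
from h import *
jog(512,-222.1,68,.22)
m=eyes.camera_model("wrist");im=eyes.get_image("wrist");im=im[:,:,::-1].copy();cv2.imwrite("pics/w6.png",im)
overlay(im,m,[(512.5,-222.1,.22)],"pics/w6o.png",(160,0,480,320),2.4*.78)
E
```

```text
shift cm (tool axes now) [ 0.08 -0.3  13.05] then turn deg [ 0.1  0.1 -0.2] pos [ 509.2 -222.1  198.5] w 84.8 F [-0.2  0.3 -0.7] t 18.175 j6 0.34
```

View pics/w6o.png

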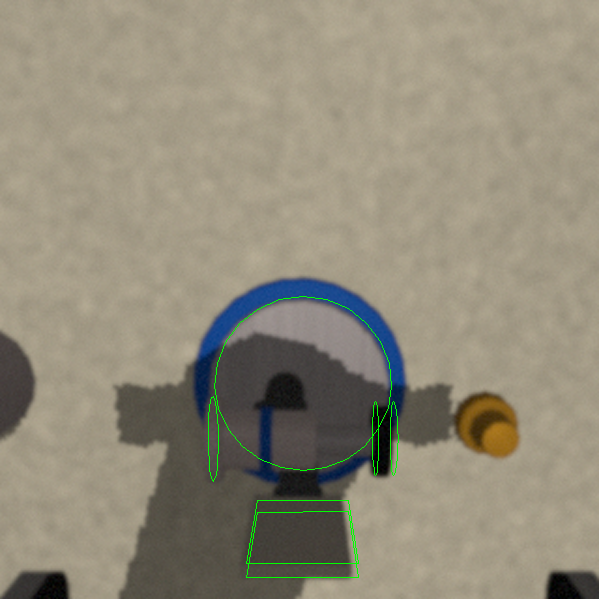

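>>> {"name": "jog_arm", "arguments": {"rows": [[[0.1,-0.3,4.5],[0,0,0],8.5],[[0,0,4.5],[0,0,0],8.5],[[0,0,3.9],[0,0,0],8.5],[[0,0,0],[0,0,0],6.2],[[0,0,0],[0,0,0],5.6],[[0,0,0],[0,0,0],5.0],[[0,0,0],[0,0,0],5.0],[[0,0,0],[0,0,0],5.0],[[0,0,0],[0,0,0],5.0]]}}

```text
clock: 19.35
position: [513.6, -221.4, 72.7]
ee_rot: [0.78, -0.625, 0.001, -0.001]
contact_force: [-1.7, 5.7, 4.4]
gripper_width: 50.4
```

>>> {"name": "jog_arm", "arguments": {"rows": [[[0,-0.6,0],[0,0,0],5.0],[[0,-0.6,0],[0,0,0],5.0],[[0,-0.4,0],[0,0,0],5.0],[[0,-0.4,0],[0,0,0],5.0],[[0,0,0],[0,0,0],5.0],[[0,0,0],[0,0,0],5.0]]}}

```text
clock: 20.1
position: [527.6, -218.5, 72.4]
ee_rot: [0.78, -0.626, -0.003, 0.003]
contact_force: [-10.6, 0.1, 12.3]
gripper_width: 50.3
```

>>> {"name": "jog_arm", "arguments": {"rows": [[[0,-0.6,0],[0,0,0],5.0],[[0,0,0],[0,0,0],5.0],[[0,0,0],[0,0,0],5.0]]}}

```text
clock: 20.48
position: [527.8, -218.3, 71.6]
ee_rot: [0.78, -0.626, -0.009, 0.007]
contact_force: [-20.2, -5.3, 16.2]
gripper_width: 50.3
```

>>> {"name": "jog_arm", "arguments": {"rows": [[[0,-0.6,0],[0,0,0],5.0],[[0,0,0],[0,0,0],5.0],[[0,0,0],[0,0,0],5.0]]}}

```text
clock: 20.85
position: [529.1, -217.9, 71.3]
ee_rot: [0.779, -0.626, -0.012, 0.01]
contact_force: [-28.7, -8.5, 22.2]
gripper_width: 50.1
```

Valve 4 holds until about 27–30 N, so it is stiff. Onset forces were about 13 N for valve 1, over 28 N for valve 2, over 32 N for valve 3 and about 27 N for valve 4, so the tired spring is on pad 1. I release and go to look at the clip.

>>> {"name": "jog_arm", "arguments": {"rows": [[[0,1.2,0],[0,0,0],5.0],[[0,1.2,0],[0,0,0],5.6],[[0,0.6,0],[0,0,0],8.5],[[0,0,0],[0,0,0],8.5],[[0,0,0],[0,0,0],8.5],[[0,0,-5.5],[0,0,0],8.5],[[0,0,-5.5],[0,0,0],8.5],[[0,0,-5.5],[0,0,0],8.5],[[0,0,0],[0,0,0],8.5]]}}

```text
clock: 21.98
position: [518.2, -222.1, 241.8]
ee_rot: [0.781, -0.625, 0.006, -0.003]
contact_force: [0.7, 0.2, -0.1]
gripper_width: 84.9
```

```bash
python3 - <<'E'
from h import *
jog(620,0,260,.22)
for z in(109,130,6): print(onz(eyes.camera_model("top"),(320,182),z))
E
```

```text
shift cm (tool axes now) [-19.43 -14.82  -1.77] then turn deg [-0.6 -0.3  0. ] pos [ 518.2 -222.1  241.8] w 84.9 F [ 0.7  0.2 -0.1] t 21.975 j6 0.34
[643.227115    66.91717608 109.        ]
[639.69634684  66.3206022  130.        ]
[660.54469216  69.84322893   6.        ]
```

>>> {"name": "jog_arm", "arguments": {"rows": [[[-4.9,-3.7,-0.5],[0,0,0],8.5],[[-4.9,-3.7,-0.5],[0,0,0],8.5],[[-4.9,-3.7,-0.5],[0,0,0],8.5],[[-4.9,-3.7,-0.3],[0,0,0],8.5],[[0,0,0],[-0.6,-0.3,0],8.5],[[0,0,0],[0,0,0],8.5]]}}

```text
clock: 22.72
position: [616.5, 2.5, 252.6]
ee_rot: [0.781, -0.625, -0.006, 0.003]
contact_force: [0.2, -1.2, 0.5]
gripper_width: 85.0
```

```bash
python3 - <<'E'
from h import *
import pickle
s=arm.read_state();print(s['position'],s['clock'])
m=eyes.camera_model("wrist");im=eyes.get_image("wrist");im=im[:,:,::-1].copy();cv2.imwrite("pics/w7.png",im);pickle.dump(m,open("m7.pkl","wb"))
print(ray(m,(320,240)))
E
```

```text
[616.46449533   2.46573243 252.64042753] 22.725
(array([634.98340007, -65.63138355, 395.93586238]), array([-0.0639538 ,  0.27607131, -0.95907285]))
```

View pics/w7.png

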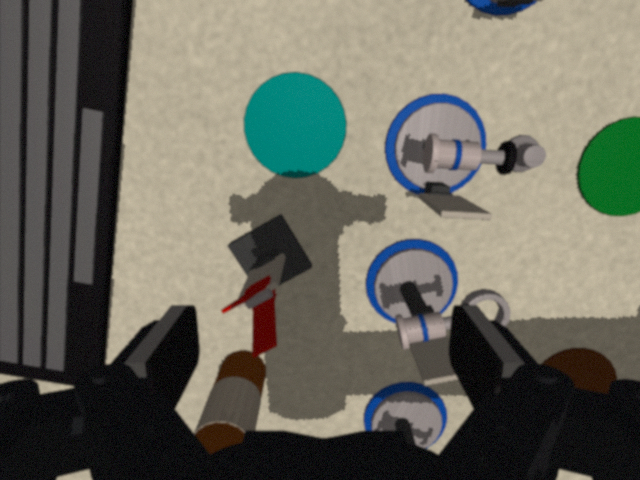

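The wrist view shows the clip at about (255,300) on its dark foot (270,250). It is the only red clip in view. I'll fit its pose with a model overlay in both the wrist and top views.

```bash
cat >> h.py <<'E'
def cmodel(x,y,yaw,zh=109):
    T=R.from_euler('z',yaw).as_matrix();o=np.array([x,y,0])
    L=[]
    for yy in(-2.5,2.5):L.append(np.array([[-18,yy,100],[18,yy,100],[18,yy,30],[-18,yy,30],[-18,yy,100]]))
    for s in(-1,1):L.append(np.array([[-9,8*s,zh],[9,8*s,zh],[9,19*s,zh+47],[-9,19*s,zh+47],[-9,8*s,zh]]))
    L.append(np.array([[-30,-30,8],[30,-30,8],[30,30,8],[-30,30,8],[-30,-30,8]]))
    return [l@T.T+o for l in L]
def cover(im,m,p,name,box,f):
    x0,y0,x1,y1=box
    a=cv2.resize(im[y0:y1,x0:x1],None,fx=f,fy=f,interpolation=cv2.INTER_CUBIC);b=a.copy()
    for l in cmodel(*p):
        q=((proj(m,l)-[x0,y0]+.5)*f-.5).round().astype(int)
        cv2.polylines(b,[q.reshape(-1,1,2)],False,(0,255,0),1)
    cv2.imwrite(name,np.hstack([a,b]))
E
python3 - <<'E'
from h import *
import pickle
m=pickle.load(open("m7.pkl","rb"));im=cv2.imread("pics/w7.png")
for uv in[(229,247),(281,214),(312,264),(262,293)]:print(onz(m,uv,8))
cover(im,m,(655,68,-.8),"pics/c1.png",(200,200,340,370),2.8)
t=eyes.camera_model("top");cover(cv2.imread("pics/top0.png"),t,(655,68,-.8),"pics/c2.png",(295,155,345,210),7)
E
```

```text
[692.27605971  71.53974512   8.        ]
[650.13698014  29.19009994   8.        ]
[611.42355281  71.31256412   8.        ]
[653.08528419 111.48102916   8.        ]
```

View pics/c1.png

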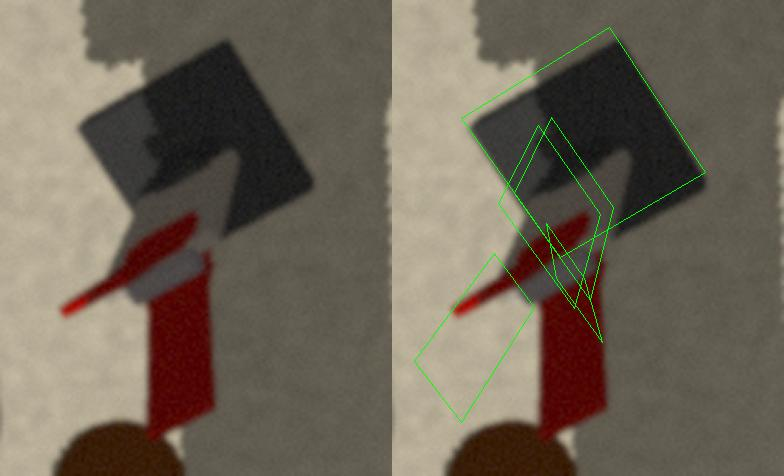

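View pics/c2.png

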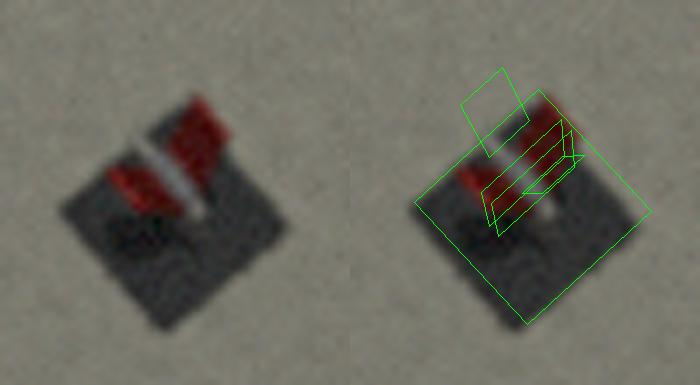

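```bash
python3 - <<'E'
from h import *
import pickle
m=pickle.load(open("m7.pkl","rb"));im=cv2.imread("pics/w7.png")
cover(im,m,(652,70,.78),"pics/c1.png",(200,200,340,370),2.8)
t=eyes.camera_model("top");cover(cv2.imread("pics/top0.png"),t,(652,70,.78),"pics/c2.png",(295,155,345,210),7)
E
```

```text
(no output)
```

View pics/c1.png

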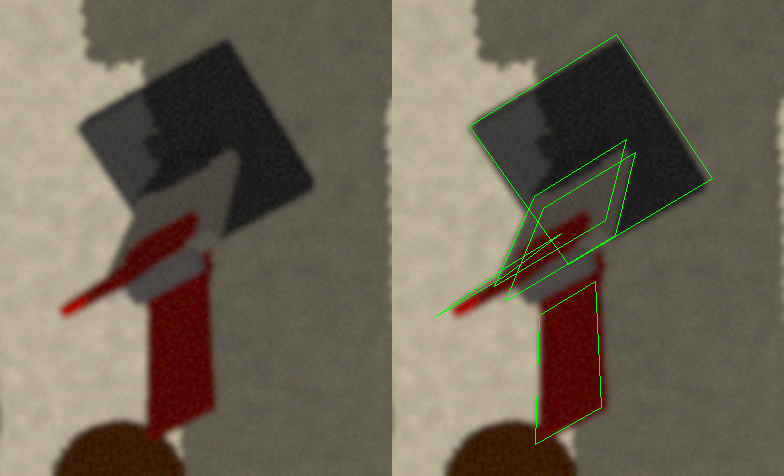

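View pics/c2.png

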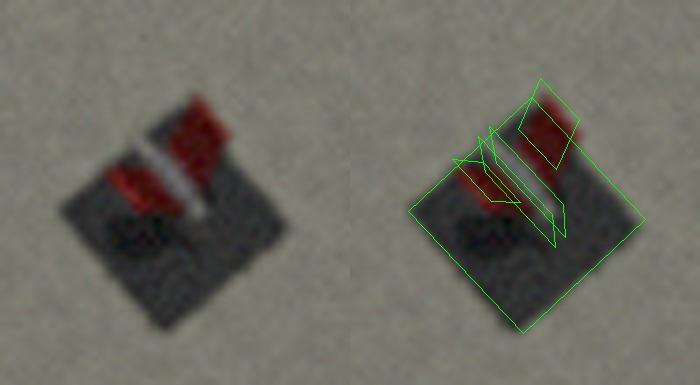

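The fit is good at about (650, 69.5), yaw 0.78. I go above it with the jaws across the handles.

```bash
python3 - <<'E'
from h import *
jog(650,69.5,240,.78+np.pi/2)
print(arm.read_state()['joints'].round(2))
E
```

```text
shift cm (tool axes now) [-5.87 -4.79  1.28] then turn deg [ 0.8 -0.1 57.9] pos [616.2   1.7 253. ] w 85.0 F [-0.1  0.1 -0.2] t 22.775 j6 -0.04
[ 0.26  0.36  0.03 -0.01 -1.25 -0.04]
```

>>> {"name": "jog_arm", "arguments": {"rows": [[[-3.0,-2.4,0],[0,0,0],8.5],[[-2.9,-2.4,0],[0,0,0],8.5],[[0,0,0],[0,0,9.7],8.5],[[0,0,0],[0,0,9.7],8.5],[[0,0,0],[0,0,9.7],8.5],[[0,0,0],[0,0,9.7],8.5],[[0,0,0],[0,0,9.6],8.5],[[0,0,0],[0,0,9.5],8.5],[[0,0,0],[0,0,0],8.5]]}}

```text
clock: 23.9
position: [650.2, 68.7, 253.8]
ee_rot: [-0.38, 0.925, 0.003, -0.005]
contact_force: [0.5, 0.1, 0.1]
gripper_width: 85.1
```

```bash
python3 - <<'E'
from h import *
import pickle
jog(650,69.5,119,.78+np.pi/2)
m=eyes.camera_model("wrist");im=eyes.get_image("wrist");im=im[:,:,::-1].copy();cv2.imwrite("pics/w8.png",im);pickle.dump(m,open("m8.pkl","wb"))
cover(im,m,(650,69.5,.78),"pics/c3.png",(220,150,440,470),1.8)
E
```

```text
shift cm (tool axes now) [-0.13 -0.06 13.48] then turn deg [ 0.6 -0.4 -0. ] pos [650.2  68.7 253.8] w 85.1 F [0.5 0.1 0.1] t 23.9 j6 -1.14
```

View pics/c3.png

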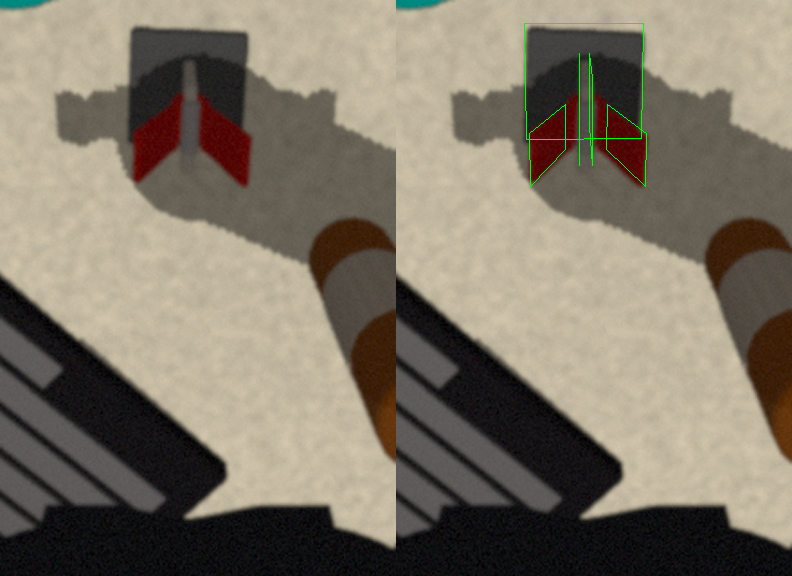

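The overlay aligns on the handles. I descend and pinch.

>>> {"name": "jog_arm", "arguments": {"rows": [[[-0.1,-0.1,4.5],[0.6,-0.4,0],8.5],[[0,0,4.5],[0,0,0],8.5],[[0,0,4.3],[0,0,0],8.5],[[0,0,0],[0,0,0],8.5],[[0,0,0],[0,0,0],8.5]]}}

```text
clock: 24.58
position: [652.8, 70.2, 122.7]
ee_rot: [-0.381, 0.925, -0.001, 0.002]
contact_force: [0.1, -0.0, 0.7]
gripper_width: 85.2
```

```bash
python3 - <<'E'
from h import *
jog(650,69.5,119,.78+np.pi/2)
m=eyes.camera_model("wrist");im=eyes.get_image("wrist");im=im[:,:,::-1].copy();cv2.imwrite("pics/w9.png",im)
E
```

```text
shift cm (tool axes now) [0.25 0.15 0.37] then turn deg [-0.2  0.2  0.1] pos [652.8  70.2 122.7] w 85.2 F [ 0.1 -0.   0.7] t 24.575 j6 -1.14
```

View pics/w9.png

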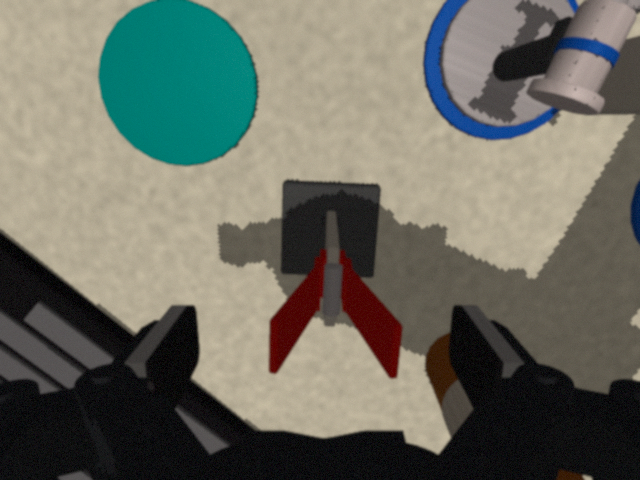

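The handles are between the fingers. I nudge and close.

>>> {"name": "jog_arm", "arguments": {"rows": [[[0.2,0.1,0.3],[0,0,0],6.0],[[0,0,0],[0,0,0],4.0],[[0,0,0],[0,0,0],3.0],[[0,0,0],[0,0,0],2.2],[[0,0,0],[0,0,0],1.5],[[0,0,0],[0,0,0],1.5],[[0,0,0],[0,0,0],1.5],[[0,0,0],[0,0,0],1.5]]}}

```text
clock: 25.62
position: [649.4, 69.6, 117.9]
ee_rot: [-0.38, 0.925, -0.0, 0.001]
contact_force: [-0.6, 0.5, 0.9]
gripper_width: 15.2
```

```bash
python3 - <<'E'
from h import *
jog(650,69.5,119,.78+np.pi/2)
m=eyes.camera_model("wrist");im=eyes.get_image("wrist");im=im[:,:,::-1].copy();cv2.imwrite("pics/w10.png",im)
im=eyes.get_image("side")[:,:,::-1];cv2.imwrite("pics/s10.png",cv2.resize(im[120:340,150:350],None,fx=2.7,fy=2.7,interpolation=cv2.INTER_CUBIC))
E
```

```text
shift cm (tool axes now) [-0.04 -0.05 -0.11] then turn deg [-0.   0.1 -0. ] pos [649.4  69.6 117.9] w 15.2 F [-0.6  0.5  0.9] t 25.625 j6 -1.14
```

View pics/w10.png

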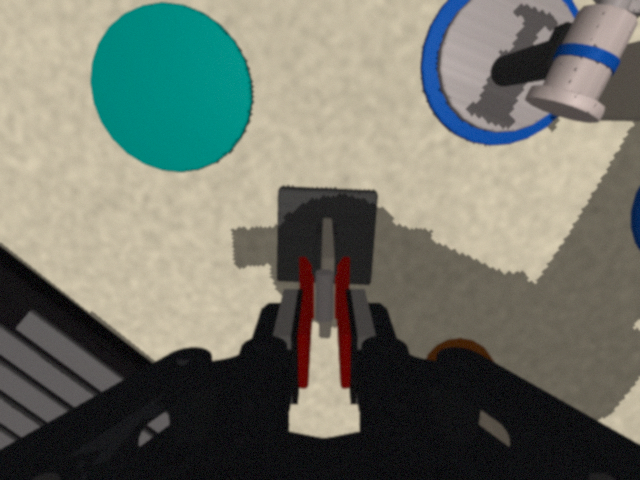

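View pics/s10.png

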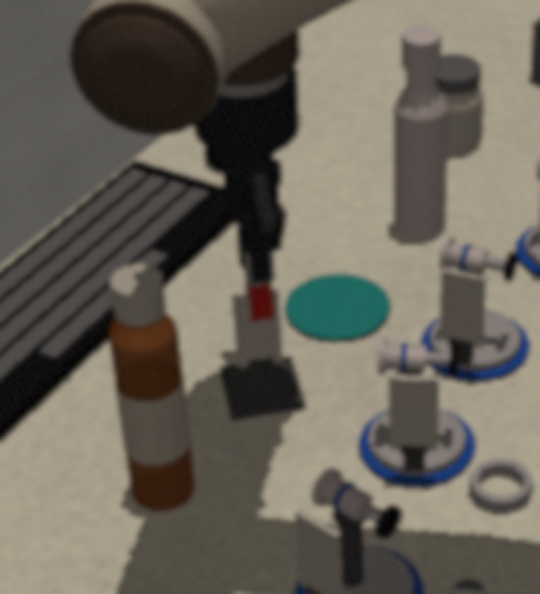

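The handles are pinched parallel and the jaws are open. I tighten slightly and lift straight up.

>>> {"name": "jog_arm", "arguments": {"rows": [[[0,0,0],[0,0,0],1.0],[[0,0,0],[0,0,0],1.0],[[0,0,-1.5],[0,0,0],1.0],[[0,0,-2.5],[0,0,0],1.0],[[0,0,-3.5],[0,0,0],1.0],[[0,0,-3.5],[0,0,0],1.0],[[0,0,0],[0,0,0],1.0],[[0,0,0],[0,0,0],1.0]]}}

```text
clock: 26.72
position: [648.8, 69.5, 227.4]
ee_rot: [-0.38, 0.925, 0.0, 0.0]
contact_force: [-0.1, -0.7, -0.8]
gripper_width: 13.5
```

```bash
python3 - <<'E'
from h import *
jog(480.5,265.3,220,-.205+np.pi/2)
m=eyes.camera_model("wrist");im=eyes.get_image("wrist");im=im[:,:,::-1].copy();cv2.imwrite("pics/w11.png",im)
E
```

```text
shift cm (tool axes now) [-1.79 25.75  0.75] then turn deg [ 0.   0.  56.4] pos [648.8  69.5 227.4] w 13.5 F [-0.1 -0.7 -0.8] t 26.725 j6 -1.15
```

View pics/w11.png

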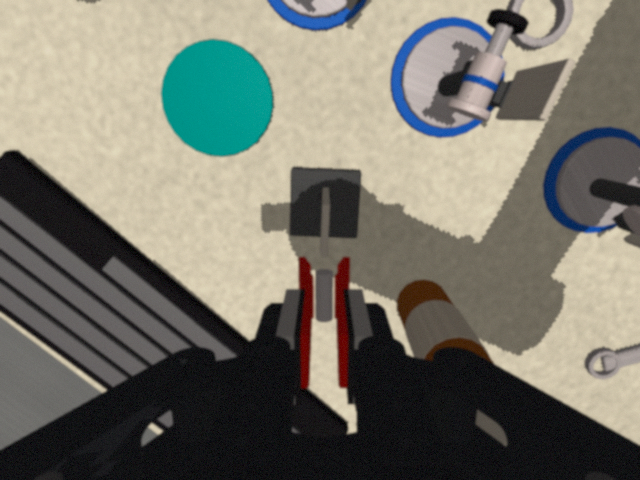

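The clip is held open and the stand plate is bare. I carry it over the tag plate of valve 1 and turn.

>>> {"name": "jog_arm", "arguments": {"rows": [[[-0.3,4.3,0],[0,0,0],1.0],[[-0.3,4.3,0],[0,0,0],1.0],[[-0.3,4.3,0],[0,0,0],1.0],[[-0.3,4.3,0],[0,0,0],1.0],[[-0.3,4.3,0],[0,0,0],1.0],[[-0.3,4.2,0],[0,0,0],1.0]]}}

```text
clock: 27.52
position: [479.8, 265.5, 226.4]
ee_rot: [-0.38, 0.925, -0.0, -0.001]
contact_force: [-0.3, 0.5, 0.3]
gripper_width: 13.5
```

>>> {"name": "jog_arm", "arguments": {"rows": [[[0,0,0],[0,0,8.1],1.0],[[0,0,0],[0,0,8.1],1.0],[[0,0,0],[0,0,8.1],1.0],[[0,0,0],[0,0,8.1],1.0],[[0,0,0],[0,0,8.0],1.0],[[0,0,0],[0,0,8.0],1.0],[[0,0,0],[0,0,8.0],1.0],[[0,0,0],[0,0,0],1.0],[[0,0,0],[0,0,0],1.0]]}}

```text
clock: 28.65
position: [481.1, 264.8, 227.0]
ee_rot: [0.101, 0.995, -0.0, 0.0]
contact_force: [0.7, -0.3, -0.0]
gripper_width: 13.4
```

```bash
python3 - <<'E'
from h import *
import pickle
jog(480.5,265.3,124,-.205+np.pi/2)
m=eyes.camera_model("wrist");im=eyes.get_image("wrist");im=im[:,:,::-1].copy();cv2.imwrite("pics/w12.png",im);pickle.dump(m,open("m12.pkl","wb"))
overlay(im,m,[(472.4,226.1,-.205)],"pics/w12o.png",(0,0,640,480),1.25)
E
```

```text
shift cm (tool axes now) [ 0.07  0.05 10.3 ] then turn deg [-0.   0.   0.1] pos [481.1 264.8 227. ] w 13.4 F [ 0.7 -0.3 -0. ] t 28.65 j6 -2.57
```

View pics/w12o.png

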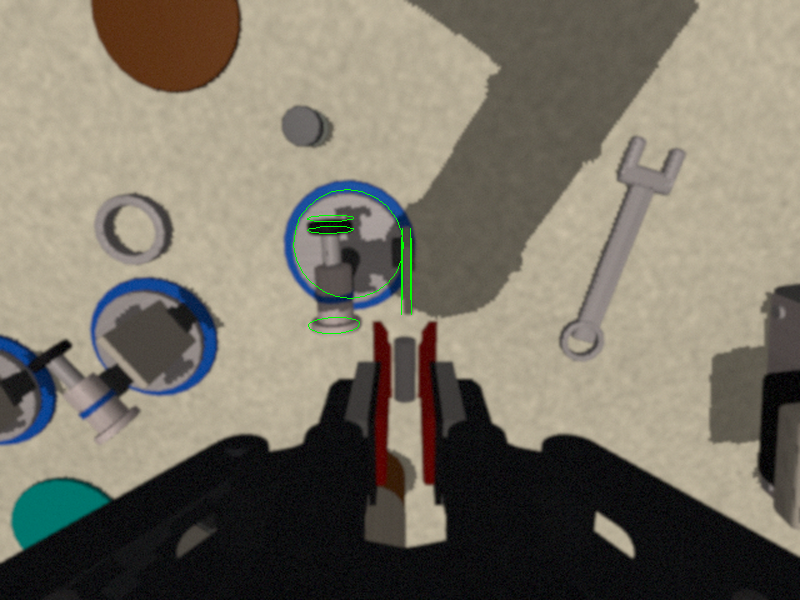

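```bash
python3 - <<'E'
from h import *
import pickle
m=pickle.load(open("m12.pkl","rb"));im=cv2.imread("pics/w12.png")
overlay(im,m,[],"pics/a.png",(220,130,370,330),2.6)
overlay(im,m,[(472.4,226.1,-.205)],"pics/b.png",(220,130,370,330),2.6)
cv2.imwrite("pics/w12q.png",np.hstack([cv2.imread("pics/a.png"),cv2.imread("pics/b.png")]))
E
```

```text
(no output)
```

View pics/w12q.png

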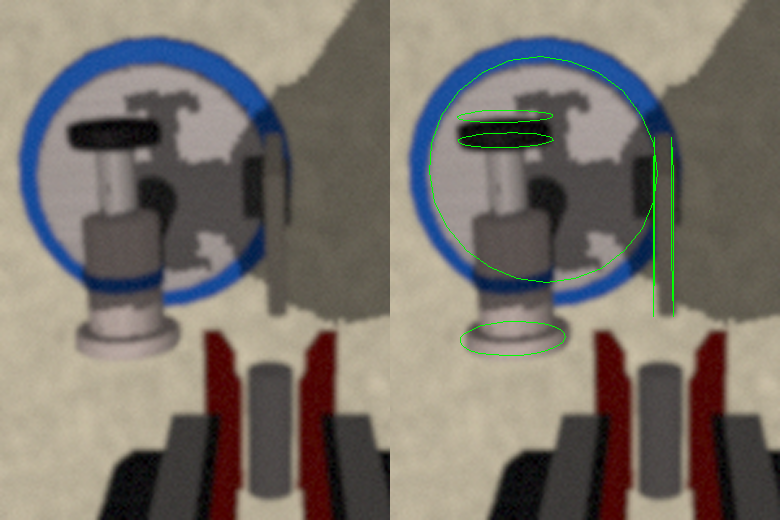

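The plate matches the overlay, about 1 mm further out. I descend part-way and check.

>>> {"name": "jog_arm", "arguments": {"rows": [[[0.05,0.1,3.5],[0,0,0],1.0],[[0,0,3.0],[0,0,0],1.0],[[0,0,1.3],[0,0,0],1.0],[[0,0,0],[0,0,0],1.0],[[0,0,0],[0,0,0],1.0]]}}

```text
clock: 29.32
position: [481.9, 266.6, 150.9]
ee_rot: [0.102, 0.995, 0.001, 0.001]
contact_force: [-0.5, 0.6, -0.2]
gripper_width: 13.6
```

```bash
python3 - <<'E'
from h import *
jog(480.7,266.3,124,-.205+np.pi/2)
m=eyes.camera_model("wrist");im=eyes.get_image("wrist");im=im[:,:,::-1].copy();cv2.imwrite("pics/w13.png",im)
overlay(im,m,[],"pics/a.png",(220,130,430,430),1.85)
overlay(im,m,[(472.4,226.1,-.205)],"pics/b.png",(220,130,430,430),1.85)
cv2.imwrite("pics/w13q.png",np.hstack([cv2.imread("pics/a.png"),cv2.imread("pics/b.png")]))
E
```

```text
shift cm (tool axes now) [ 0.12 -0.06  2.68] then turn deg [0.1 0.1 0.1] pos [481.9 266.6 150.9] w 13.6 F [-0.5  0.6 -0.2] t 29.325 j6 -2.58
```

View pics/w13q.png

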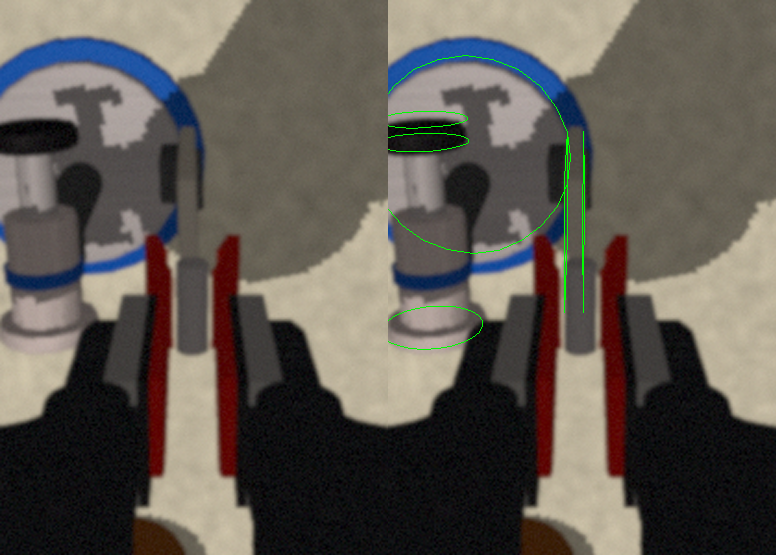

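The plate (column 187 in the crop) lies about 1.5 mm to the barrel side of the hinge (192), well within the open jaws. I correct and go down.

>>> {"name": "jog_arm", "arguments": {"rows": [[[0.1,-0.1,0.7],[0,0,0],1.0],[[0,0,1.0],[0,0,0],1.0],[[0,0,1.0],[0,0,0],1.0],[[0,0,0],[0,0,0],1.0],[[0,0,0],[0,0,0],1.0]]}}

```text
clock: 30.0
position: [479.9, 265.2, 123.9]
ee_rot: [0.102, 0.995, -0.0, 0.001]
contact_force: [-3.8, -0.6, 10.1]
gripper_width: 13.5
```

```bash
python3 - <<'E'
from h import *
jog(480.7,265.8,124,-.205+np.pi/2)
m=eyes.camera_model("wrist");im=eyes.get_image("wrist");im=im[:,:,::-1].copy();cv2.imwrite("pics/w14.png",im)
a=cv2.resize(im[130:430,220:430],None,fx=1.9,fy=1.9)
im=eyes.get_image("side")[:,:,::-1];b=cv2.resize(im[250:400,190:295],None,fx=3.8,fy=3.8,interpolation=cv2.INTER_CUBIC)
cv2.imwrite("pics/w14q.png",np.hstack([a,b[:a.shape[0]]]))
E
```

```text
shift cm (tool axes now) [-0.06  0.07 -0.01] then turn deg [-0.   0.1  0.1] pos [479.9 265.2 123.9] w 13.5 F [-3.8 -0.6 10.1] t 30.0 j6 -2.58
```

View pics/w14q.png

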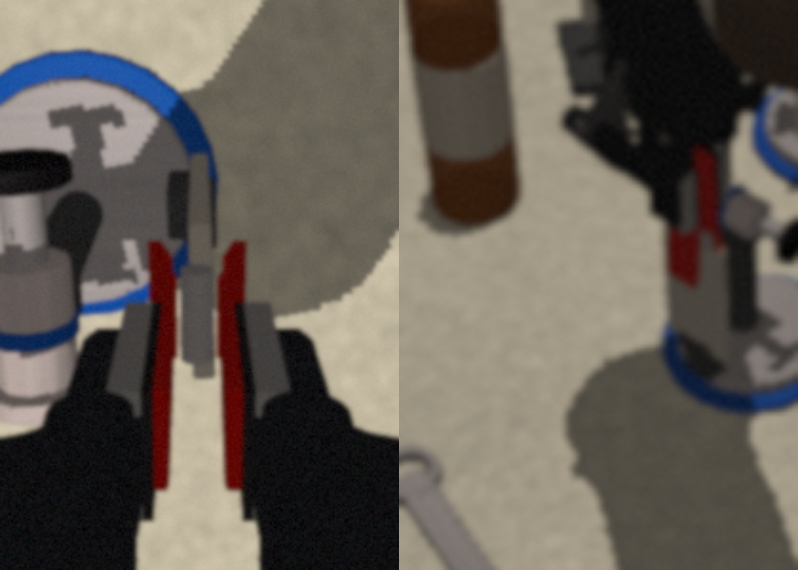

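The jaws straddle the plate, and a 10 N upward push shows the hinge has touched the edge. I back up 2 mm and release gently.

>>> {"name": "jog_arm", "arguments": {"rows": [[[0,0,-0.2],[0,0,0],1.0],[[0,0,0],[0,0,0],1.0],[[0,0,0],[0,0,0],1.0]]}}

```text
clock: 30.48
position: [479.9, 265.2, 124.1]
ee_rot: [0.102, 0.995, -0.0, 0.0]
contact_force: [-0.1, -0.1, 0.7]
gripper_width: 13.5
```

>>> {"name": "jog_arm", "arguments": {"rows": [[[0,0,0],[0,0,0],2.0],[[0,0,0],[0,0,0],2.4],[[0,0,0],[0,0,0],2.8],[[0,0,0],[0,0,0],3.2],[[0,0,0],[0,0,0],3.2]]}}

```text
clock: 31.1
position: [480.0, 265.3, 124.6]
ee_rot: [0.102, 0.995, 0.0, 0.0]
contact_force: [0.1, 0.0, -0.7]
gripper_width: 32.0
```

```bash
python3 - <<'E'
from h import *
jog(480.7,265.8,124,-.205+np.pi/2)
m=eyes.camera_model("wrist");im=eyes.get_image("wrist");im=im[:,:,::-1].copy();cv2.imwrite("pics/w15.png",im)
a=cv2.resize(im[130:430,220:430],None,fx=1.9,fy=1.9)
im=eyes.get_image("side")[:,:,::-1];b=cv2.resize(im[250:400,190:295],None,fx=3.8,fy=3.8,interpolation=cv2.INTER_CUBIC)
cv2.imwrite("pics/w15q.png",np.hstack([a,b[:a.shape[0]]]))
E
```

```text
shift cm (tool axes now) [-0.06  0.06  0.06] then turn deg [0.  0.1 0. ] pos [480.  265.3 124.6] w 32.0 F [ 0.1  0.  -0.7] t 31.1 j6 -2.58
```

View pics/w15q.png

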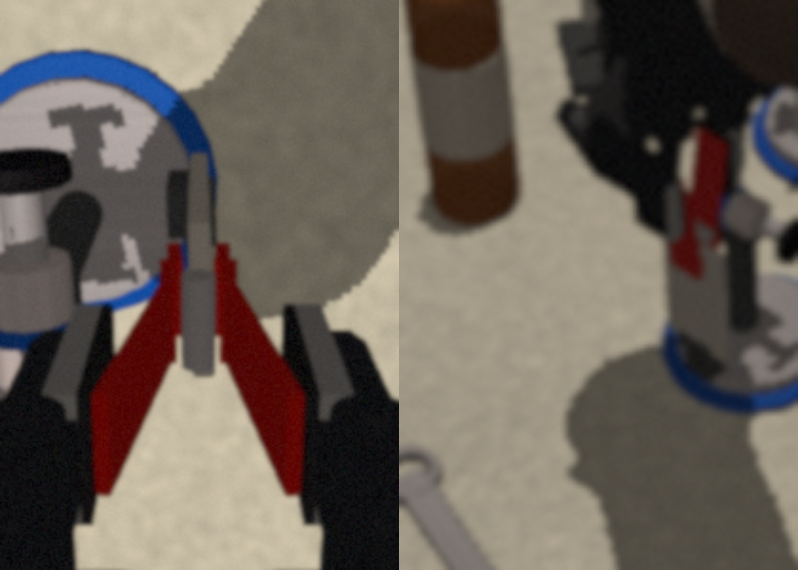

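The clip bites the plate with its handles spread. I open a bit more and withdraw straight up.

>>> {"name": "jog_arm", "arguments": {"rows": [[[0,0,0],[0,0,0],4.5],[[0,0,0],[0,0,0],6.0],[[0,0,0],[0,0,0],7.0],[[0,0,-3],[0,0,0],7.0],[[0,0,-5],[0,0,0],7.0],[[0,0,-5],[0,0,0],7.0],[[5,0,0],[0,0,0],7.0],[[0,0,0],[0,0,0],7.0],[[0,0,0],[0,0,0],7.0]]}}

```text
clock: 32.33
position: [430.9, 275.5, 254.7]
ee_rot: [0.102, 0.995, 0.0, 0.001]
contact_force: [-0.0, 0.6, -0.3]
gripper_width: 69.8
```

```bash
python3 - <<'E'
from h import *
s=arm.read_state();print(s['position'],s['contact_force'],s['joint_vel'].round(3))
m=eyes.camera_model("wrist");im=eyes.get_image("wrist");im=im[:,:,::-1].copy();cv2.imwrite("pics/w16.png",im)
x,y=480.5,265.3
a=im.copy()
for l in model(472.4,226.1,-.205)[3:5]+cmodel(x,y,-.205,115)[2:4]:
    cv2.polylines(a,[proj(m,l).round().astype(int).reshape(-1,1,2)],False,(0,255,0),1)
S=eyes.get_image("side")[:,:,::-1];b=cv2.resize(S[250:400,190:295],None,fx=3.8,fy=3.8,interpolation=cv2.INTER_CUBIC)
cv2.imwrite("pics/w16q.png",cv2.resize(np.hstack([im[60:380,180:480],a[60:380,180:480]]),None,fx=1.33,fy=1.33));cv2.imwrite("pics/s16.png",b)
cv2.imwrite("pics/s16f.png",S)
E
```

```text
[430.90466924 275.47380055 254.71930826] [-5.69959226e-04  6.07674975e-01 -2.93965906e-01] [-0.012  0.022  0.008  0.    -0.002 -0.001]
```

View pics/w16q.png

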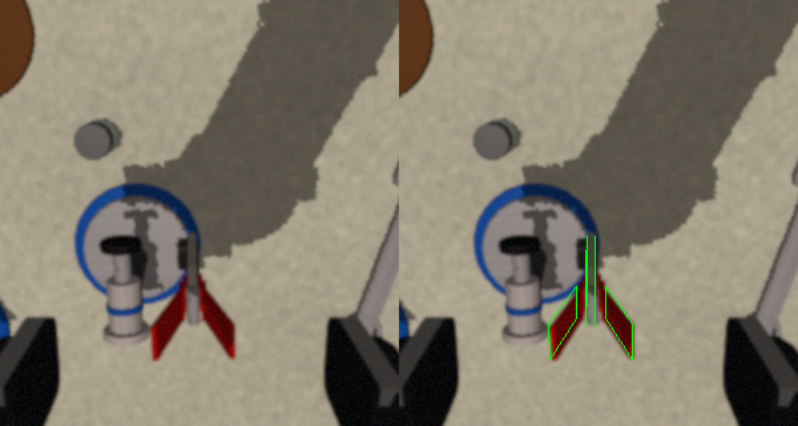

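View pics/s16.png

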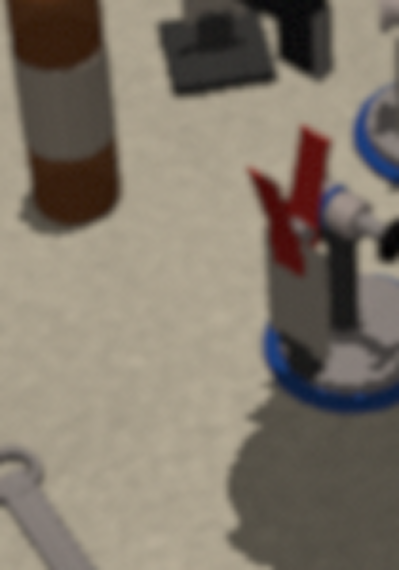

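View pics/s16f.png

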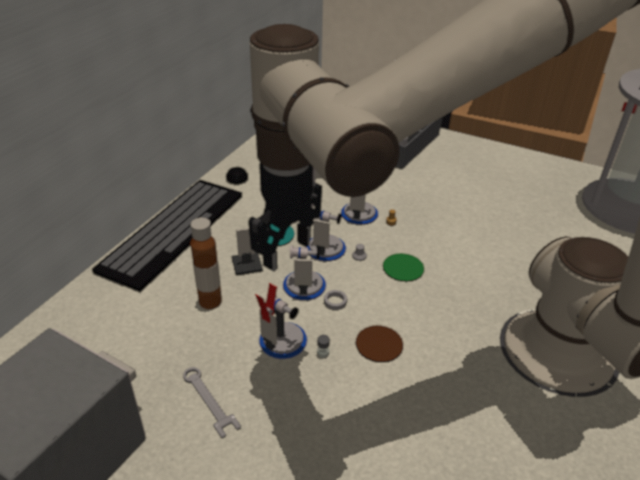

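The clip stands upright and matches the predicted handle outline. It is centred and square on valve 1's tag plate, and the buttons are out. I hand in.

```bash
python3 -c "
from bench import arm
print(arm.job_done())"
```

```text
the job is handed in; nothing more can be done
None
```

I judged the valve on pad 1 (leftmost) to have the tired spring, clipped the red clip onto its tag plate, let go and handed the job in at about 32 s. No verdict was reported.

**Finding the tired spring:** I pinched the valves on pads 1 to 4 in order, each to a 50 mm opening. The gripper reached that opening on every valve, so pinch width alone could not tell the springs apart. I therefore pushed each pinched barrel along its axis to its float stop and read the force:

| Pad | Result of the push |
|---|---|
| 1 | gave way at about 13 N, roughly 1.3 N/mm |
| 2 | no movement up to about 28 N |
| 3 | no movement up to about 32 N |
| 4 | about 1 mm of movement, starting near 27 N |

**Placing the clip:** I pinched it open by its handles, lifted it off its stand and lowered it onto the plate. On the way down it touched the top edge with about 10 N, so I backed up before releasing.

**Last checks:**
- **Clip:** the overlay in the wrist picture showed it upright, centred and square on the plate.
- **Gripper:** it was clear, with contact force near zero.
- **Bystanders:** the ones in the final pictures looked unmoved, judged by eye.
- **Not measured:** the clip's bite force and the buttons' return. The one button I could see clearly, on valve 1, was out.

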